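# Stand two drives upright in the repair rack, packed against its stop

### The arm

A 6-joint arm with a two-finger parallel gripper is mounted at the origin on the work surface. World frame = base frame: x ahead of the robot, y to its left, z up, the work surface at z = 0. Lengths are in m, angles in rad, forces in N, time in s.
With the tool pointing down it reaches from about 0.3 to 0.775 m from the base axis. Payload 14.6 kg.
Tool frame: the origin (TCP) lies between the finger pads; the fingertips stand 17 mm ahead of it and the grasp point (between the pads) lies 2 mm behind it; y points along the fingers, z is the direction in which the jaws open and shut, and the axes are right-handed (so a half turn about y gives the same grasp; the last joint's range is limited). The gripper opens to 85 mm and grips with 20 to 120 N. Pads are 22 mm wide; open, the fingers measure 114 mm over their backs; the gripper's body (76 mm by 85 mm) begins 54 mm behind the grasp point. The pads swing forward as they close: fully open they stand 13 mm farther back than shut.
Start: joints at [1.187, 0.3, 1.521, -0, 1.321, -0.067], TCP at [0.171, 0.523, 0.213] pointing down, gripper open.
Joint ranges: [-3.03, 3.03], [-0.79, 2.21], [0.23, 2.52], [-1.04, 4.18], [0, 3.07], [-2.55, 2.55]. Speed limits (rad/s): [2.22, 2.22, 2.57, 3.14, 3.14, 3.14].

### API

Orientations are given as a rotation vector (axis times angle).
In Python, from rig import manip gives the robot as it stands.
- The arm moves only by the tool arm_command, never from a script. Its arguments are lists of equal length, an entry for each row: "fingers": the opening, from 0 (shut) to 1 (fully open); "translation": the shift along the tool's x, y, z scaled (see below), a list of three; "roll": the turn about the tool's y scaled (see below). In form: {"fingers": [fingers, ...], "translation": [[tx, ty, tz], ...], "roll": [roll, ...]}. A call has 1 to 10 rows; each row is the pose to reach, as a shift and turn from the pose measured when the call began, along the tool's axes at that moment; what a row does not reach only later rows make up. The controller multiplies each number of a shift by 100 mm and each number of a turn by 90 degrees. A row lasts 1/12 s, in which the tool goes at most 41.7 mm and 7.16 degrees, less where a joint would pass 70% of its speed; a pose out of reach is approached as far as the arm can. A call with a number of a shift or a turn outside -1 to 1 is refused whole. A call with a gripper value outside its range is refused whole. The fingers move at their own pace and stop on an object; "grip_force" is the grip in N (left out, the last holds). Time passes only in rows, so rows that repeat a pose let the fingers close. It gives the time, the measured TCP pose, the force and the opening at its end, in the units of the state.
- manip.sense(): the state, without advancing time (a new reading comes with each control period).
- manip.capture(name): name is "scene" or "top" or "wrist"; returns a dict with "color" (420x560x3 uint8, red, green, blue), "fx", "fy", "cx", "cy" (pixels), "R" (3x3) and "t" (3): a world point X has camera coordinates R X + t. Camera axes: x right, y down, z forward; pixel columns grow to the right and rows downward; lengths in m; the calibration is good to about 2 mm. A picture is of the moment at which its call begins. There is no depth.
- manip.close_job(): hands the job in, once; it reports no verdict.
The state is a dict: "time": time; "joint_pos": joint angles; "dq": joint speeds; "effort": joint torques, N m; "position": TCP position; "tcp_rot": TCP orientation; "contact_force": force on the tool from outside, world axes, zero at the start; "moment": the same for the moment, N m; "width": finger opening in m.
Only numpy, scipy, OpenCV 4.12 (cv2) and the standard library are available. Lean on these libraries where they do the work, as an engineer would, in place of code of your own. Each camera call takes 0.05 s, during which the arm holds its last target.

### The job

Stand the two loose drives in the channel of the repair rack, foot down and grey cap up, broad faces across the channel, like books. Set the tall one first, slide it gently along until it rests against the stop's spring pad, wherever the stop is set, and let go; then stand the short one behind it and slide it up gently until its face meets the tall one, and let go. Do not shove hard, and leave the copper coil where it is.

Things in the scene. Friction and masses are not known exactly. Their poses are not given: they have to be found in the camera images.
- rack: Steel rack fixed to the bench: floor plate 270 x 86 mm, 6 mm thick, two blue cheeks 4 mm thick and 250 mm long, tops 34 mm above the bench. The channel between them is 64 mm wide; its floor is 6 mm above the bench. Origin on the bench at the middle of the rack; x runs along the channel towards the end with the stop, z up. x lies within 0.15 rad of world +y.
- stop: Fixed blue end bracket of the adjustable stop; origin at the bracket's foot, 131 mm along the rack's x. It carries an upright steel plate 48 mm wide (top 74 mm above the bench), clamped anywhere 56 to 106 mm before this origin; the setting is not reported: feel for it. On the plate's face a 40 mm wide rubber pad, 39 to 69 mm above the bench, stands 5 mm proud and yields to about 1 N; the clamped plate then stops dead.
- tall_drive: The taller of two drive modules: a black plastic block 140 mm long, 58 wide, 36 thick, about 0.25 to 0.5 kg, with a light grey terminal cap over the last 30 mm at its top end. Origin at its middle; z runs lengthwise from the black foot to the capped top, y across the width, x through the thickness (both broad faces alike). It starts lying on a broad face, top towards world +y (within 0.4 rad).
- short_drive: The shorter of two drive modules: a black plastic block 105 mm long, 58 wide, 36 thick, about 0.19 to 0.38 kg, with a light grey terminal cap over the last 30 mm at its top end. Origin at its middle; z runs lengthwise from the black foot to the capped top, y across the width, x through the thickness (both broad faces alike). It starts lying on a broad face, top towards world +y (within 0.4 rad).
- coil: A copper ring (bare coil core), 60 mm across and 30 mm high, standing flat between the drives and the rack. Origin at the centre of its underside. Not part of the job: leave it.

How it is judged:
On the way, in this order (a step that is already met when the one before it is completed fails the run):
1. the tall drive stands upright in the channel, rests against the stop and is let go (angle between tall_drive's own z axis and vertical below 0.07 rad and angle between the x axis of tall_drive and the x axis of rack, either way round below 0.1 rad and y of tall_drive in the frame of rack between -0.005 and 0.005 m and z of tall_drive in the frame of rack between 0.072 and 0.08 m and contact force between tall_drive and stop above 0.1 N and contact force between the fingers and tall_drive below 0.1 N and linear speed of tall_drive below 0.02 m/s), for 0.2 s.
2. the short drive stands upright in the channel right behind the tall one (angle between short_drive's own z axis and vertical below 0.07 rad and angle between the x axis of short_drive and the x axis of rack, either way round below 0.1 rad and y of short_drive in the frame of rack between -0.005 and 0.005 m and z of short_drive in the frame of rack between 0.0545 and 0.0625 m and horizontal distance between short_drive and tall_drive below 0.0385 m and x of short_drive in the frame of rack below 0.05 m), for 0.2 s.
At the end, for the whole second after the job is handed in: Both drives stand upright in the channel, caps up (within 4 degrees), feet on its floor (4 mm), centred (5 mm), broad faces across it (0.1 rad); the tall one touches the stop's pad, the short one is within 2.5 mm of the tall one on the side away from the stop; both let go and at rest (all of step 1 and all of step 2 and contact force between the fingers and short_drive below 0.1 N and linear speed of short_drive below 0.02 m/s).
It fails at once if a drive is shoved against the stop with over 35 N (contact force between any of tall_drive, short_drive and stop above 35 N).
It fails at once if the short drive is shoved against the tall one with over 35 N (contact force between short_drive and tall_drive above 35 N).
It fails at once if the coil is moved by over 20 mm (distance of coil from where it was at the start of the episode above 0.02 m).
It also fails if it takes over 72 s, if anything falls off the work surface, if the arm or the gripper's body presses on something with over 40 N, if the wrist force passes 120 N, or if a joint passes its speed limit or range.

## Working session

There is one attempt and no reset: what is moved stays moved. The work goes in short steps, Python scripts to look and compute and a tool call to move; the robot and the scene stay as the last step left them, time stands still between calls to the robot, and variables do not carry over. Pictures are saved under pics/ and viewed, and the job is handed in when it is done.

Besides the shell and the picture viewer there is one more tool, called by a JSON object that holds its "op" and its "data". arm_command: Moves the arm, as the interface text tells. Its arguments: {"type":"object","properties":{"fingers":{"type":"array","items":{"type":"number"}},"translation":{"type":"array","items":{"type":"array","items":{"type":"number"}}},"roll":{"type":"array","items":{"type":"number"}},"grip_force":{"type":"number"}},"required":["fingers","translation","roll"]}

```bash
ls; mkdir -p pics; cat > h.py <<'E'
import numpy as np, cv2
from scipy.spatial.transform import Rotation as Ro
from rig import manip
def cap(n,f):
    c=manip.capture(n); cv2.imwrite('pics/'+f,c['color'][:,:,::-1]); return c
def ray(c,u,v,z):
    d=np.array([(u-c['cx'])/c['fx'],(v-c['cy'])/c['fy'],1.]); R=np.array(c['R']);t=np.array(c['t'])
    o=-R.T@t; w=R.T@d; return o+w*(z-o[2])/w[2]
def proj(c,X):
    p=np.array(c['R'])@np.array(X)+np.array(c['t']); return c['fx']*p[0]/p[2]+c['cx'],c['fy']*p[1]/p[2]+c['cy']
E
python3 - <<'E'
from h import *
import pickle
s=manip.sense(); print(s)
C={n:cap(n,n+'0.png') for n in('scene','top','wrist')}
pickle.dump(C,open('c0.pkl','wb'))
for n in C: print(n,C[n]['fx'],np.round(-np.array(C[n]['R']).T@C[n]['t'],3),np.round(C[n]['R'],2).tolist())
print(Ro.from_rotvec(s['tcp_rot']).as_matrix().round(3))
E
```

```text
pics
{'time': 0.0, 'joint_pos': array([ 1.18736492e+00,  3.00509296e-01,  1.52158634e+00,  2.76507571e-05,
        1.32069255e+00, -6.66189834e-02]), 'dq': array([-0.00035497,  0.00106873,  0.00067593,  0.0001895 ,  0.00106798,
        0.00077881]), 'effort': array([ 3.06441671e-04, -5.43497479e+01, -3.61781895e+01, -1.68962299e-05,
        4.00378412e-03,  9.88510010e-06]), 'position': array([0.17125736, 0.52239032, 0.21289815]), 'tcp_rot': array([-1.55761911,  0.24891156, -0.24844986]), 'contact_force': array([-0.1545185 ,  0.43258306,  0.66186779]), 'moment': array([ 0.05186991, -0.00116535,  0.05817942]), 'width': 0.08513456917694856}
scene 488.1191406328899 [ 0.872 -0.469  0.92 ] [[0.82, 0.57, -0.01], [0.47, -0.69, -0.55], [-0.32, 0.45, -0.83]]
top 487.70368180955643 [0.332 0.016 0.973] [[-0.03, -1.0, -0.0], [-0.98, 0.03, -0.21], [0.2, -0.01, -0.98]]
wrist 373.63730326347553 [0.107 0.544 0.374] [[0.31, 0.95, -0.0], [0.92, -0.3, 0.27], [0.25, -0.08, -0.96]]
[[ 0.95  -0.     0.312]
 [-0.312 -0.001  0.95 ]
 [-0.    -1.    -0.001]]
```

View pics/scene0.png

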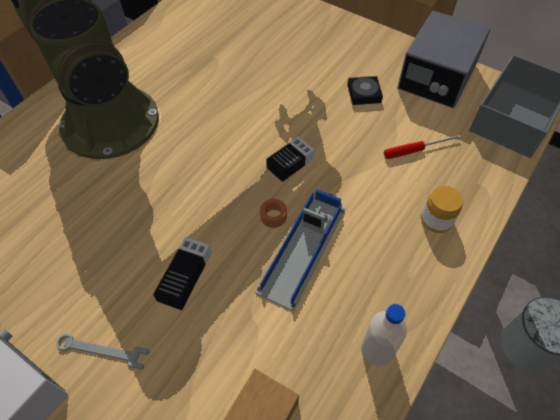

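View pics/top0.png

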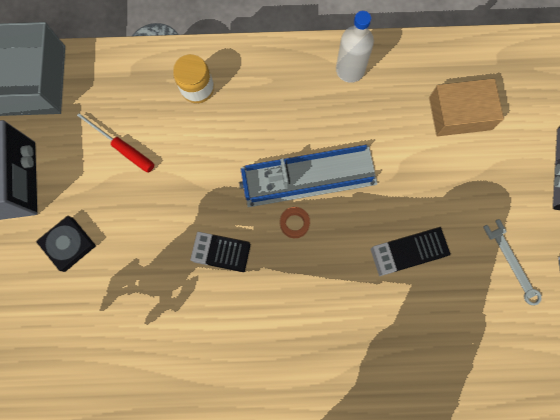

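View pics/wrist0.png

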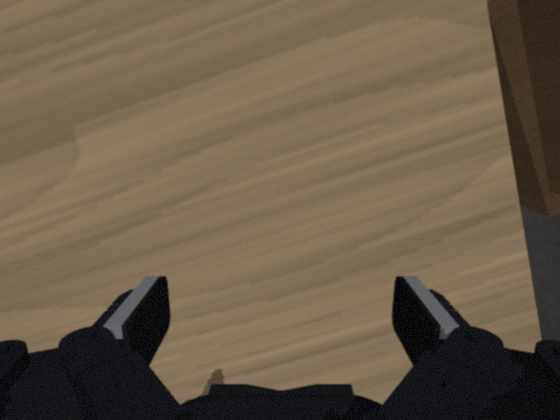

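```bash
cat > m.py <<'E'
from h import *
import pickle
C=pickle.load(open('c0.pkl','rb'))
for n,boxes in {'top':{'tall':(360,215,460,285),'short':(180,220,262,282),'coil':(270,200,320,245)},
                'scene':{'tall':(145,230,220,315),'short':(260,132,320,185)}}.items():
    c=C[n]; im=c['color']; hsv=cv2.cvtColor(im,cv2.COLOR_RGB2HSV)
    for k,(a,b,e,f) in boxes.items():
        sub=hsv[b:f,a:e].astype(int); rgb=im[b:f,a:e].astype(int)
        if k=='coil': m=(sub[...,0]<9)&(sub[...,1]>120)
        else:
            m=((rgb.max(2)-rgb.min(2))<18)
        m=cv2.morphologyEx((m*255).astype(np.uint8),cv2.MORPH_OPEN,np.ones((3,3)))
        cn=max(cv2.findContours(m,cv2.RETR_EXTERNAL,cv2.CHAIN_APPROX_NONE)[0],key=cv2.contourArea)+np.array([a,b])
        r=cv2.minAreaRect(cn); bx=cv2.boxPoints(r)
        print(n,k,cv2.contourArea(cn),r)
        h=.03 if k=='coil' else .036
        W=np.array([ray(c,u,v,h)[:2] for u,v in bx]); print(W.round(4).tolist(), 'ctr',W.mean(0).round(4),'sides',np.linalg.norm(W[1]-W[0]).round(4),np.linalg.norm(W[2]-W[1]).round(4))
        out=im[b-10:f+10,a-10:e+10,::-1].copy(); cv2.drawContours(out,[cn-np.array([a-10,b-10])],-1,(0,255,0),1)
        cv2.imwrite(f'pics/m_{n}_{k}.png',cv2.resize(out,None,fx=5,fy=5,interpolation=0))
c=C['top']; cv2.imwrite('pics/rack.png',cv2.resize(c['color'][135:215,230:390,::-1],None,fx=5,fy=5,interpolation=2))
E
python3 m.py
```

```text
top tall 2108.0 ((409.84893798828125, 250.97628784179688), (30.247468948364258, 74.66707611083984), 73.90918731689453)
[[0.4575, -0.1428], [0.4933, -0.2854], [0.436, -0.296], [0.4011, -0.155]] ctr [ 0.447  -0.2198] sides 0.147 0.0583
top short 1603.5 ((220.11538696289062, 251.42308044433594), (55.696983337402344, 30.5941162109375), 11.309932708740234)
[[0.4421, 0.205], [0.5003, 0.1938], [0.4751, 0.0878], [0.4175, 0.1003]] ctr [0.4588 0.1467] sides 0.0593 0.1089Traceback (most recent call last):
  File "m.py", line 13, in <module>
    cn=max(cv2.findContours(m,cv2.RETR_EXTERNAL,cv2.CHAIN_APPROX_NONE)[0],key=cv2.contourArea)+np.array([a,b])
       ~~~^^^^^^^^^^^^^^^^^^^^^^^^^^^^^^^^^^^^^^^^^^^^^^^^^^^^^^^^^^^^^^^^^^^^^^^^^^^^^^^^^^^^
ValueError: max() iterable argument is empty
```

```bash
sed -i "s/,'coil':(270,200,320,245)//" m.py; python3 m.py; python3 - <<'E'
import cv2,numpy as np
a=[cv2.imread('pics/'+f) for f in('m_top_tall.png','m_top_short.png','rack.png')]
W=800; H=sum(x.shape[0] for x in a)
print([x.shape for x in a])
top=np.zeros((max(a[0].shape[0],a[1].shape[0]),a[0].shape[1]+a[1].shape[1],3),np.uint8)
top[:a[0].shape[0],:a[0].shape[1]]=a[0]; top[:a[1].shape[0],a[0].shape[1]:]=a[1]
cv2.imwrite('pics/mm.png',cv2.resize(top,(800,int(800*top.shape[0]/top.shape[1]))))
E
```

```text
top tall 2108.0 ((409.84893798828125, 250.97628784179688), (30.247468948364258, 74.66707611083984), 73.90918731689453)
[[0.4575, -0.1428], [0.4933, -0.2854], [0.436, -0.296], [0.4011, -0.155]] ctr [ 0.447  -0.2198] sides 0.147 0.0583
top short 1603.5 ((220.11538696289062, 251.42308044433594), (55.696983337402344, 30.5941162109375), 11.309932708740234)
[[0.4421, 0.205], [0.5003, 0.1938], [0.4751, 0.0878], [0.4175, 0.1003]] ctr [0.4588 0.1467] sides 0.0593 0.1089
scene tall 2095.5 ((182.5341796875, 272.517822265625), (31.878503799438477, 73.20106506347656), 27.552812576293945)
[[0.4394, -0.3047], [0.3972, -0.1559], [0.4689, -0.1499], [0.5049, -0.2965]] ctr [ 0.4526 -0.2268] sides 0.1546 0.072
scene short 1128.0 ((290.37030029296875, 158.32162475585938), (26.982376098632812, 47.568389892578125), 53.97262954711914)
[[0.42, 0.0927], [0.4461, 0.2155], [0.5144, 0.1793], [0.4865, 0.0618]] ctr [0.4668 0.1373] sides 0.1255 0.0773
[(450, 600, 3), (410, 510, 3), (400, 800, 3)]
```

View pics/mm.png

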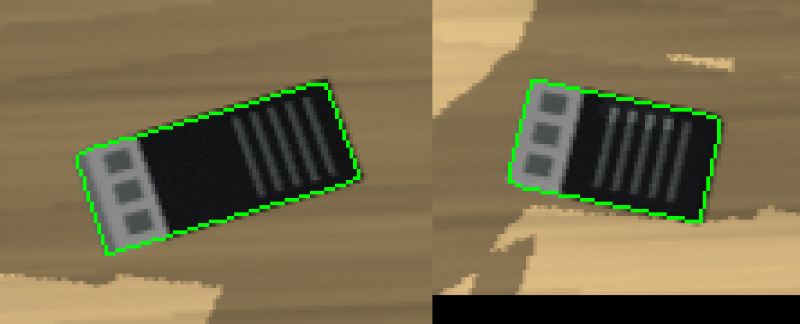

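View pics/rack.png

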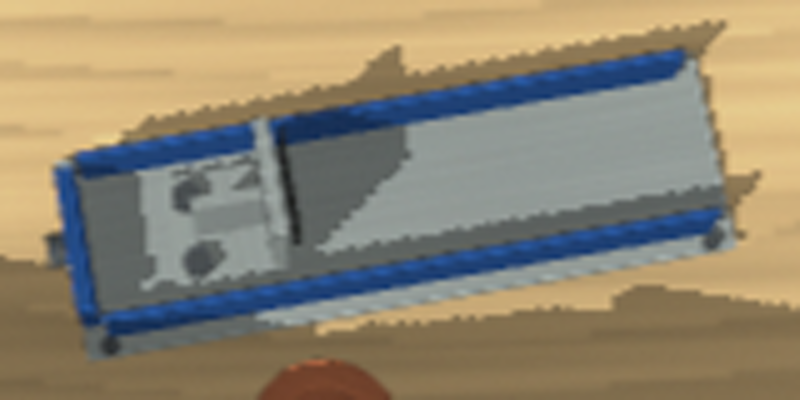

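```bash
cat >> h.py <<'E'
def go(pos,yaw=None):
    """print shift in tool axes (units of 100mm) and roll (units of 90deg) to reach world pos / tool-x yaw(rad)"""
    s=manip.sense(); R=Ro.from_rotvec(s['tcp_rot']).as_matrix()
    d=R.T@(np.array(pos)-s['position']); y0=np.arctan2(R[1,0],R[0,0])
    print('t',round(s['time'],2),'pos',s['position'].round(4),'yaw',round(y0,4),'w',round(s['width'],4),'F',s['contact_force'].round(1),'shift',(d*10).round(3),
     'roll',None if yaw is None else round(-(((yaw-y0)+np.pi)%(2*np.pi)-np.pi)/(np.pi/2),3),'q',s['joint_pos'].round(2))
E
python3 -c "
from h import *
go([.438,-.179,.15],np.radians(-76))"
```

```text
t 0.15 pos [0.1713 0.5224 0.213 ] yaw -0.3168 w 0.0855 F [ 0.4 -0.2 -0.5] shift [ 4.72   0.635 -5.834] roll 0.643 q [ 1.19  0.3   1.52 -0.    1.32 -0.07]
```

{"op": "arm_command", "data": {"fingers": [1, 1, 1, 1], "translation": [[0.3, 0, -0.3], [0.6, 0, -0.6], [0.8, 0, -0.98], [0.8, 0, -1]], "roll": [0, 0, 0, 0]}}

```text
time: 0.48
position: [0.2168, 0.3982, 0.2127]
tcp_rot: [-1.559, 0.251, -0.25]
contact_force: [-1.3, 0.3, 0.1]
width: 0.0857
```

{"op": "arm_command", "data": {"fingers": [1, 1, 1, 1], "translation": [[0.32, 0, -0.35], [0.6, 0, -0.7], [0.85, 0, -1], [0.85, 0, -1]], "roll": [0, 0, 0, 0]}}

```text
time: 0.82
position: [0.2669, 0.2732, 0.213]
tcp_rot: [-1.559, 0.252, -0.252]
contact_force: [0.7, 0.9, -0.6]
width: 0.0853
```

{"op": "arm_command", "data": {"fingers": [1, 1, 1, 1], "translation": [[0.32, 0, -0.35], [0.6, 0, -0.7], [0.85, 0, -1], [0.85, 0, -1]], "roll": [0, 0, 0, 0]}}

```text
time: 1.15
position: [0.3172, 0.1477, 0.2134]
tcp_rot: [-1.56, 0.254, -0.255]
contact_force: [0.4, -0.1, 0.3]
width: 0.0855
```

{"op": "arm_command", "data": {"fingers": [1, 1, 1, 1], "translation": [[0.32, 0, -0.35], [0.6, 0, -0.7], [0.85, 0, -1], [0.85, 0, -1]], "roll": [0, 0, 0, 0]}}

```text
time: 1.48
position: [0.367, 0.0218, 0.214]
tcp_rot: [-1.56, 0.256, -0.258]
contact_force: [-0.4, 1.4, -0.4]
width: 0.0853
```

{"op": "arm_command", "data": {"fingers": [1, 1, 1, 1], "translation": [[0.32, 0, -0.35], [0.6, 0, -0.7], [0.85, 0, -1], [0.85, 0, -1]], "roll": [0, 0, 0, 0]}}

```text
time: 1.82
position: [0.4163, -0.1043, 0.2144]
tcp_rot: [-1.56, 0.259, -0.261]
contact_force: [-0.5, 0.1, 0.2]
width: 0.0855
```

```bash
python3 -c "
from h import *
go([.438,-.179,.15],np.radians(-76))"
```

```text
t 1.82 pos [ 0.4163 -0.1043  0.2144] yaw -0.3307 w 0.0855 F [-0.5  0.1  0.2] shift [ 0.447  0.648 -0.633] roll 0.634 q [-0.33  0.02  1.84 -0.01  1.28 -1.57]
```

{"op": "arm_command", "data": {"fingers": [1, 1, 1, 1, 1, 1, 1, 1, 1, 1], "translation": [[0.2, 0.1, -0.2], [0.3, 0.2, -0.4], [0.44, 0.3, -0.6], [0.44, 0.3, -0.63], [0.44, 0.3, -0.63], [0.44, 0.3, -0.63], [0.44, 0.3, -0.63], [0.44, 0.3, -0.63], [0.44, 0.3, -0.63], [0.44, 0.3, -0.63]], "roll": [0.08, 0.16, 0.24, 0.32, 0.4, 0.48, 0.55, 0.62, 0.634, 0.634]}}

```text
time: 2.65
position: [0.4375, -0.178, 0.1847]
tcp_rot: [-1.319, 1.024, -1.03]
contact_force: [0.0, -0.8, -0.5]
width: 0.0855
```

```bash
python3 - <<'E'
from h import *
import pickle
go([.438,-.179,.1],np.radians(-76))
c=cap('wrist','w1.png'); pickle.dump(c,open('w1.pkl','wb'))
E
```

```text
t 2.65 pos [ 0.4375 -0.178   0.1847] yaw -1.3249 w 0.0855 F [ 0.  -0.8 -0.5] shift [0.006 0.848 0.003] roll 0.001 q [-0.46  0.15  1.77 -0.    1.22 -0.71]
```

View pics/w1.png

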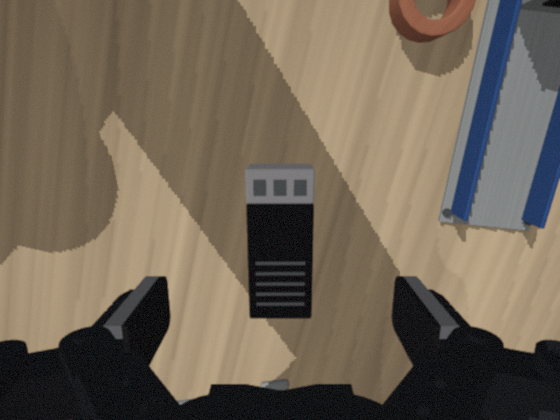

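```bash
python3 - <<'E'
from h import *
import pickle
c=pickle.load(open('w1.pkl','rb'))
im=c['color'].astype(int); g=im.max(2)-im.min(2)
sub=(g[140:330,230:335]<20).astype(np.uint8)*255
sub=cv2.morphologyEx(sub,cv2.MORPH_OPEN,np.ones((3,3)))
cn=max(cv2.findContours(sub,cv2.RETR_EXTERNAL,cv2.CHAIN_APPROX_NONE)[0],key=cv2.contourArea)[:,0]+[230,140]
h=cv2.convexHull(cn.astype(np.int32)); print(cv2.approxPolyDP(h,3,True)[:,0].tolist())
rows=[(v,cn[cn[:,1]==v][:,0].min(),cn[cn[:,1]==v][:,0].max()) for v in(175,210,250,290,310)]; print(rows)
for v,a,b in rows:
    A,B=ray(c,a-.5,v,.036),ray(c,b+.5,v,.036); print(v,((A+B)/2).round(4),np.linalg.norm(A-B).round(4))
for v in (163,169,317,318): print(v,ray(c,280,v,.036).round(4),ray(c,280,v,0).round(4))
E
```

```text
[[310, 164], [314, 170], [310, 317], [251, 317], [245, 170], [250, 164]]
[(175, np.int64(245), np.int64(314)), (210, np.int64(247), np.int64(312)), (250, np.int64(248), np.int64(311)), (290, np.int64(249), np.int64(311)), (310, np.int64(250), np.int64(310))]
175 [ 0.4312 -0.1597  0.036 ] 0.0583
210 [ 0.4384 -0.1889  0.036 ] 0.0564
250 [ 0.4472 -0.2241  0.036 ] 0.0563
290 [ 0.457  -0.2615  0.036 ] 0.0572
310 [ 0.4619 -0.2811  0.036 ] 0.0563
163 [ 0.4291 -0.1499  0.036 ] [ 0.4302 -0.1544  0.    ]
169 [ 0.4303 -0.1547  0.036 ] [ 0.4315 -0.1598  0.    ]
317 [ 0.4636 -0.2882  0.036 ] [ 0.4687 -0.3087  0.    ]
318 [ 0.4639 -0.2892  0.036 ] [ 0.469  -0.3098  0.    ]
```

{"op": "arm_command", "data": {"fingers": [1, 1, 1, 1], "translation": [[-0.09, 0.35, 0], [-0.09, 0.7, 0], [-0.09, 0.9, 0], [-0.09, 0.9, 0]], "roll": [0, 0, 0, 0]}}

```text
time: 3.03
position: [0.4335, -0.1687, 0.0911]
tcp_rot: [-1.323, 1.026, -1.021]
contact_force: [-0.7, -0.3, -0.8]
width: 0.0849
```

{"op": "arm_command", "data": {"fingers": [1, 1, 1, 1, 1], "translation": [[0, 0.3, 0], [0, 0.5, 0], [0, 0.68, 0], [0, 0.7, 0], [0, 0.7, 0]], "roll": [0, 0, 0, 0, 0]}}

```text
time: 3.45
position: [0.4334, -0.169, 0.0217]
tcp_rot: [-1.323, 1.025, -1.02]
contact_force: [0.1, 0.1, 0.4]
width: 0.0849
```

```bash
python3 - <<'E'
from h import *
go([.4341,-.1692,.022],np.radians(-76))
c=cap('wrist','w2.png')
E
```

```text
t 3.45 pos [ 0.4334 -0.169   0.0217] yaw -1.3185 w 0.0849 F [0.1 0.1 0.4] shift [ 0.004 -0.003  0.007] roll 0.005 q [-0.45  0.39  1.92 -0.01  0.84 -0.7 ]
```

View pics/w2.png

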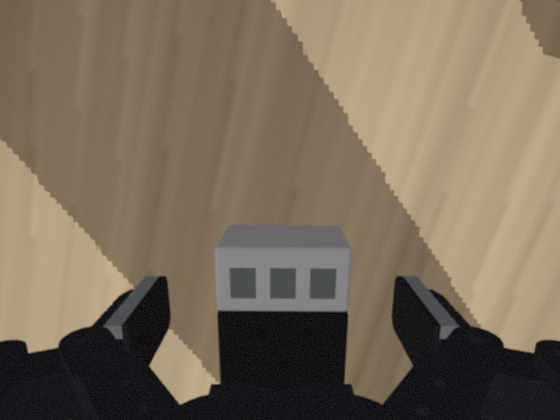

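{"op": "arm_command", "data": {"fingers": [0.6, 0.6, 0.6, 0.6, 0.6, 0.6], "translation": [[0, 0, 0], [0, 0, 0], [0, 0, 0], [0, 0, 0], [0, 0, 0], [0, 0, 0]], "roll": [0, 0, 0, 0, 0, 0], "grip_force": 20}}

```text
time: 4.0
position: [0.4338, -0.1693, 0.0226]
tcp_rot: [-1.323, 1.024, -1.021]
contact_force: [0.9, -0.3, 0.1]
width: 0.0512
```

```bash
python3 - <<'E'
from h import *
print(manip.sense()['width'])
a=cap('wrist','w3.png')['color'];c=cap('scene','s3.png')
b=cv2.resize(c['color'][190:320,110:270],None,fx=4,fy=4)
cv2.imwrite('pics/s3c.png',b[:,:,::-1])
E
```

```text
0.05121901992338631
```

View pics/w3.png

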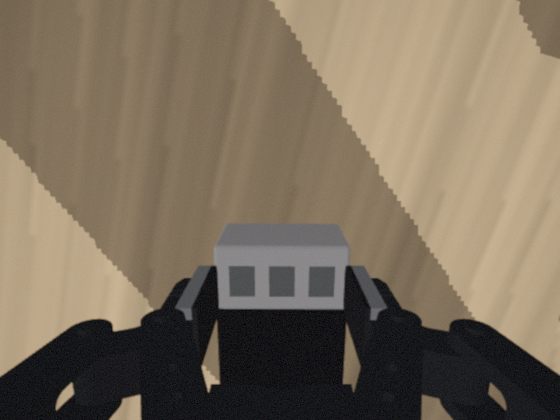

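View pics/s3c.png

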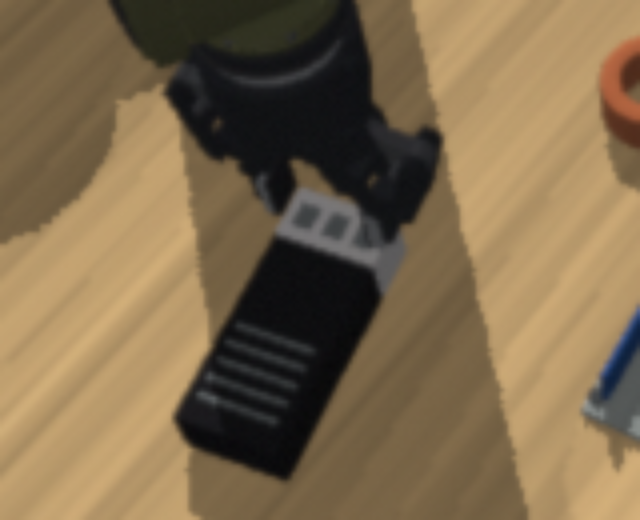

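{"op": "arm_command", "data": {"fingers": [0.5, 0.5, 0.5], "translation": [[0, 0, 0], [0, 0, 0], [0, 0, 0]], "roll": [0, 0, 0], "grip_force": 20}}

```text
time: 4.35
position: [0.4338, -0.1692, 0.0225]
tcp_rot: [-1.323, 1.024, -1.021]
contact_force: [0.3, 0.5, 0.9]
width: 0.0425
```

```bash
python3 - <<'E'
from h import *
a=cap('wrist','w4.png')['color']
E
```

```text
(no output)
```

View pics/w4.png

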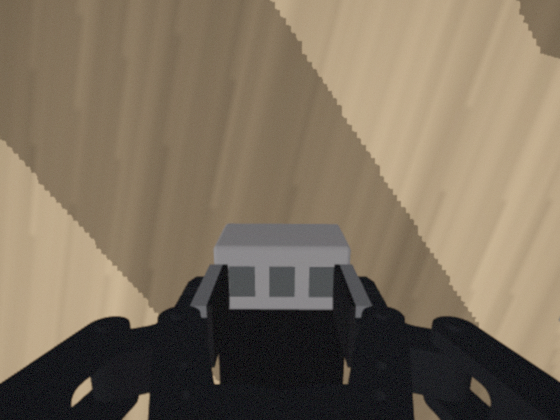

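```bash
python3 - <<'E'
from h import *
c=cap('scene','s5.png');t=cap('top','t5.png')
b=cv2.resize(c['color'][220:320,140:230],None,fx=6,fy=6,interpolation=2)
b2=cv2.resize(t['color'][200:300,350:480],None,fx=6,fy=6,interpolation=2)
cv2.imwrite('pics/s5c.png',b[:,:,::-1]);cv2.imwrite('pics/t5c.png',b2[:,:,::-1])
for X in ([.4338,-.1692,.0225],[.4338,-.1692,.0055]):
  R=Ro.from_rotvec(manip.sense()['tcp_rot']).as_matrix()
  for k in(-.029,.029): print(k,np.round((np.array(proj(c,X+R[:,2]*k))-[140,220])*6),np.round((np.array(proj(t,X+R[:,2]*k))-[350,200])*6))
E
```

```text
-0.029 [259. 149.] [227. 442.]
0.029 [409. 199.] [170. 271.]
-0.029 [267. 172.] [217. 446.]
0.029 [415. 222.] [160. 279.]
```

View pics/s5c.png

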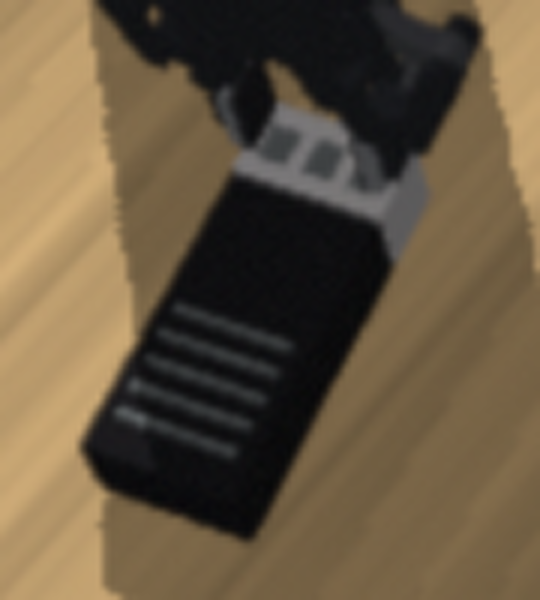

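View pics/t5c.png

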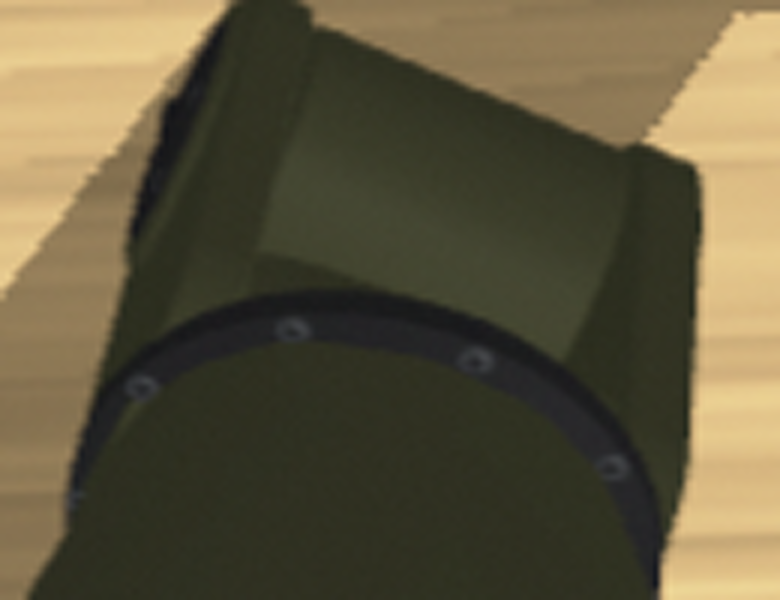

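{"op": "arm_command", "data": {"fingers": [0.5, 0.5, 0.5, 0.5], "translation": [[0, 0.015, 0], [0, 0.03, 0], [0, 0.04, 0], [0, 0.04, 0]], "roll": [0, 0, 0, 0]}}

```text
time: 4.83
position: [0.4336, -0.1692, 0.0182]
tcp_rot: [-1.323, 1.024, -1.021]
contact_force: [-0.3, -0.3, 0.2]
width: 0.0429
```

```bash
python3 - <<'E'
from h import *
s=manip.sense();c=cap('scene','s6.png');w=cap('wrist','w6.png')
b=cv2.resize(c['color'][190:290,140:250],None,fx=6,fy=6,interpolation=2);cv2.imwrite('pics/s6c.png',b[:,:,::-1])
R=Ro.from_rotvec(s['tcp_rot']).as_matrix()
# where would points at tool offsets project in wrist
for y in (.017,0,-.02):
  for z in(-.021,.021,-.0425,.0425): print(y,z,np.round(proj(w,s['position']+R@[-.011,y,z])), np.round((np.array(proj(c,s['position']+R@[.0,y,z]))-[140,190])*6))
E
```

```text
0.017 -0.021 [240. 233.] [289. 365.]
0.017 0.021 [324. 233.] [396. 400.]
0.017 -0.0425 [197. 233.] [235. 346.]
0.017 0.0425 [367. 233.] [451. 419.]
0 -0.021 [236. 245.] [281. 341.]
0 0.021 [328. 245.] [389. 377.]
0 -0.0425 [189. 245.] [226. 323.]
0 0.0425 [375. 245.] [446. 396.]
-0.02 -0.021 [230. 261.] [271. 313.]
-0.02 0.021 [334. 261.] [381. 350.]
-0.02 -0.0425 [177. 261.] [216. 295.]
-0.02 0.0425 [388. 261.] [439. 369.]
```

View pics/s6c.png

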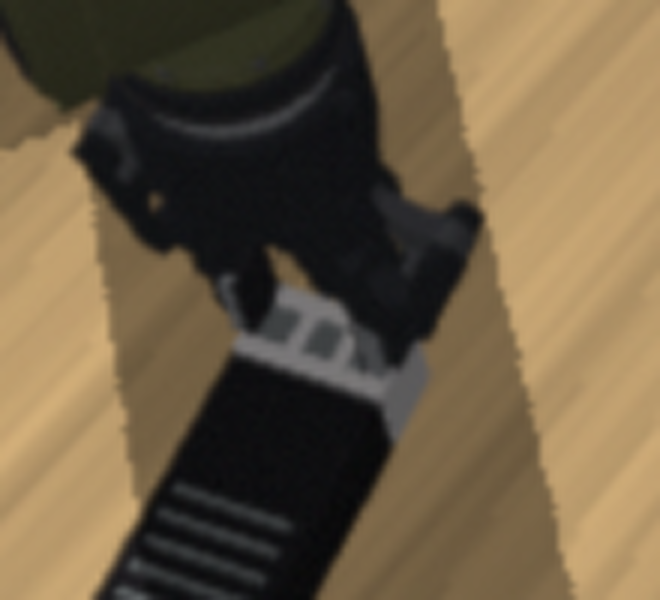

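View pics/w6.png

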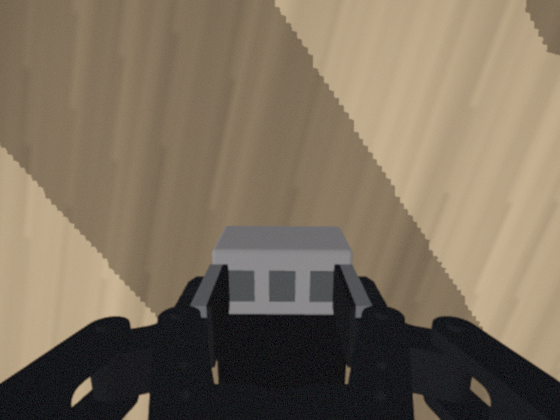

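{"op": "arm_command", "data": {"fingers": [0.5, 0.5, 0.5, 0.5], "translation": [[0, 0.015, 0], [0, 0.03, 0], [0, 0.04, 0], [0, 0.04, 0]], "roll": [0, 0, 0, 0]}}

```text
time: 5.27
position: [0.4341, -0.1693, 0.0162]
tcp_rot: [-1.323, 1.023, -1.021]
contact_force: [-13.4, 7.2, 33.7]
width: 0.0424
```

{"op": "arm_command", "data": {"fingers": [0.5, 0.5, 0.5, 0.5], "translation": [[0, 0.015, 0], [0, 0.03, 0], [0, 0.03, 0], [0, 0.03, 0]], "roll": [0, 0, 0, 0]}}

```text
time: 5.6
position: [0.4342, -0.1693, 0.0161]
tcp_rot: [-1.323, 1.023, -1.021]
contact_force: [-23.4, 10.4, 56.8]
width: 0.0427
```

{"op": "arm_command", "data": {"fingers": [0.5, 0.5, 1, 1, 1, 1], "translation": [[0, -0.05, 0], [0, -0.15, 0], [0, -0.2, 0], [0, -0.2, 0], [0, -0.2, 0], [0, -0.2, 0]], "roll": [0, 0, 0, 0, 0, 0]}}

```text
time: 6.1
position: [0.4341, -0.1692, 0.0356]
tcp_rot: [-1.323, 1.023, -1.021]
contact_force: [-0.0, 0.0, 0.5]
width: 0.0851
```

```bash
python3 - <<'E'
from h import *
go([.4341,-.1692,.0],np.radians(-76))
c=cap('scene','s7.png');w=cap('wrist','w7.png')
b=cv2.resize(c['color'][190:290,140:250],None,fx=6,fy=6,interpolation=2);cv2.imwrite('pics/s7c.png',b[:,:,::-1])
E
```

```text
t 6.1 pos [ 0.4341 -0.1692  0.0356] yaw -1.3184 w 0.0851 F [-0.   0.   0.5] shift [-0.     0.356  0.002] roll 0.005 q [-0.45  0.36  1.91 -0.01  0.87 -0.7 ]
```

View pics/s7c.png

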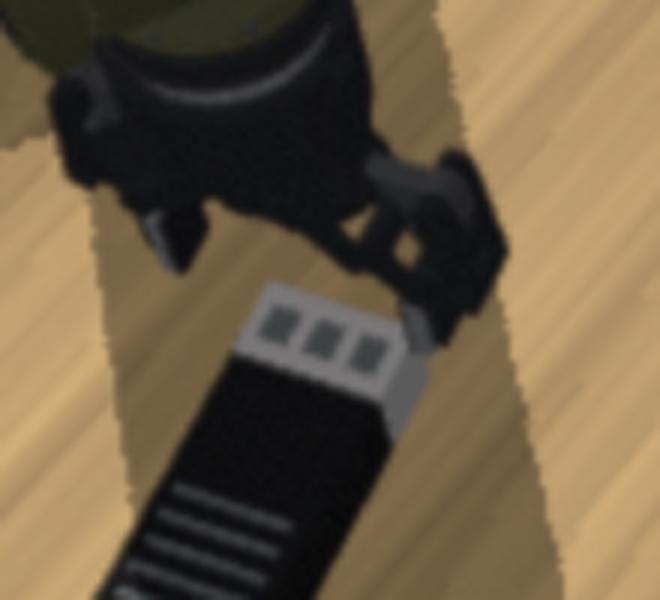

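View pics/w7.png

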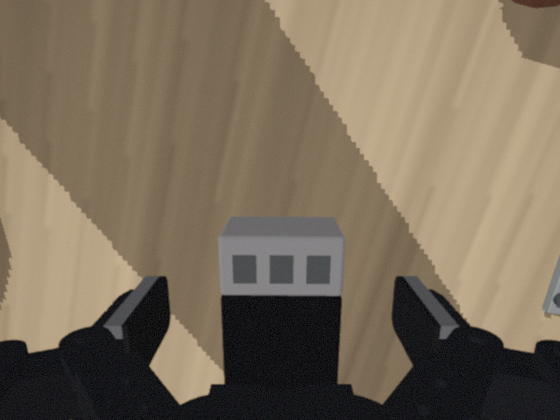

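{"op": "arm_command", "data": {"fingers": [1, 1, 1, 1, 1], "translation": [[0, 0.2, 0], [0, 0.35, 0], [0, 0.45, 0], [0, 0.53, 0], [0, 0.53, 0]], "roll": [0, 0, 0, 0, 0]}}

```text
time: 6.62
position: [0.4332, -0.169, -0.0188]
tcp_rot: [-1.324, 1.025, -1.019]
contact_force: [-0.7, 0.0, -0.0]
width: 0.0856
```

{"op": "arm_command", "data": {"fingers": [0.9, 0.8, 0.7, 0.65, 0.65, 0.65], "translation": [[0, 0, 0], [0, 0, 0], [0, 0, 0], [0, 0, 0], [0, 0, 0], [0, 0, 0]], "roll": [0, 0, 0, 0, 0, 0], "grip_force": 20}}

```text
time: 7.12
position: [0.4335, -0.1692, -0.0181]
tcp_rot: [-1.323, 1.024, -1.02]
contact_force: [-2.0, 1.2, 6.7]
width: 0.0578
```

{"op": "arm_command", "data": {"fingers": [0.65, 0.65, 0.65, 0.65], "translation": [[0.02, -0.1, 0], [0.04, -0.2, 0], [0.08, -0.3, 0], [0.08, -0.3, 0]], "roll": [0, 0, 0, 0]}}

```text
time: 7.45
position: [0.4369, -0.178, 0.0143]
tcp_rot: [-1.323, 1.021, -1.023]
contact_force: [-0.0, -0.7, -3.1]
width: 0.0579
```

```bash
python3 - <<'E'
from h import *
go([.4341,-.1692,.0],np.radians(-76))
c=cap('scene','s8.png');w=cap('wrist','w8.png')
b=cv2.resize(c['color'][190:320,130:260],None,fx=5,fy=5,interpolation=2);cv2.imwrite('pics/s8c.png',b[:,:,::-1])
E
```

```text
t 7.45 pos [ 0.4369 -0.178   0.0143] yaw -1.3187 w 0.0579 F [-0.  -0.7 -3.1] shift [-0.093  0.143 -0.005] roll 0.005 q [-0.46  0.41  1.91 -0.01  0.83 -0.71]
```

View pics/s8c.png

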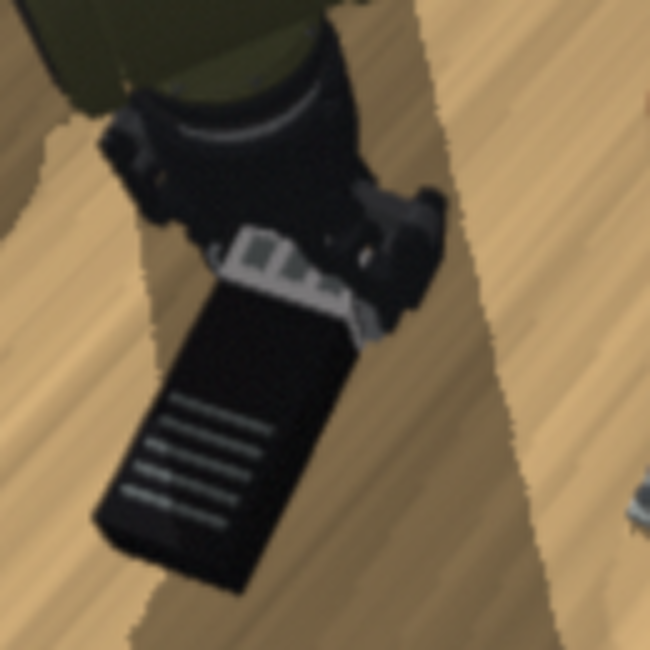

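View pics/w8.png

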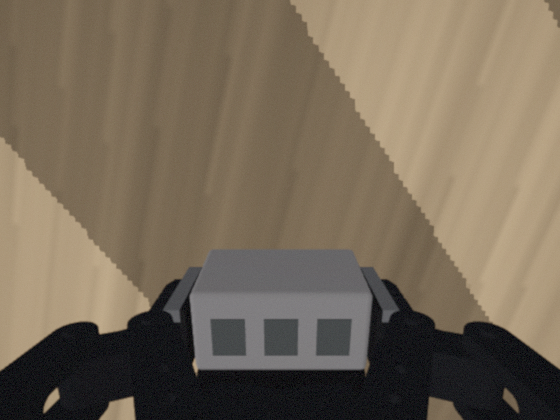

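```bash
cat >> h.py <<'E'
def inplane(c,u,v,zoff=0):
    "intersect pixel ray with the tool's xy plane (offset zoff along tool z); returns tool coords"
    s=manip.sense(); R=Ro.from_rotvec(s['tcp_rot']).as_matrix(); p=s['position']+R[:,2]*zoff
    A=ray(c,u,v,1.);B=ray(c,u,v,0.); n=R[:,2]; k=(n@(p-A))/(n@(B-A)); X=A+k*(B-A); return X, R.T@(X-s['position'])
E
python3 - <<'E'
from h import *
c=manip.capture('scene')
def f(x,y): return x/5+130,y/5+190
print('foot bottom mid',inplane(c,*f(181,573)))
for n,p in {'foot right bottom':(243,595),'foot right top? ':(250,560),'cap right top front':(350,318)}.items():
    print(n,[a.round(4) for a in inplane(c,*f(*p),.029)])
for n,p in {'foot left bottom':(120,550),'foot left top':(95,517),'capline left':(222,282)}.items():
    print(n,[a.round(4) for a in inplane(c,*f(*p),-.029)])
E
```

```text
foot bottom mid (array([ 0.46641879, -0.29658331,  0.02167385]), array([ 1.23670840e-01, -9.65466424e-03,  3.42065785e-17]))
foot right bottom [array([ 0.4949, -0.2908,  0.0273]), array([ 0.1252, -0.0154,  0.029 ])]
foot right top?  [array([ 0.4924, -0.2808,  0.0385]), array([ 0.1148, -0.0266,  0.029 ])]
cap right top front [array([ 0.4682, -0.1861,  0.0639]), array([ 0.0171, -0.0521,  0.029 ])]
foot left bottom [array([ 0.4379, -0.3022,  0.0172]), array([ 0.1219, -0.005 , -0.029 ])]
foot left top [array([ 0.4387, -0.3045,  0.0546]), array([ 0.1244, -0.0425, -0.029 ])]
capline left [array([ 0.412 , -0.2007,  0.058 ]), array([ 0.0173, -0.0459, -0.029 ])]
```

{"op": "arm_command", "data": {"fingers": [0.675, 0.675, 0.675], "translation": [[0, 0, 0], [0, 0, 0], [0, 0, 0]], "roll": [0, 0, 0]}}

```text
time: 7.85
position: [0.4353, -0.1767, 0.0115]
tcp_rot: [-1.323, 1.025, -1.019]
contact_force: [0.2, -0.7, -4.7]
width: 0.058
```

```bash
cat > look.py <<'E'
from h import *
import sys
n=sys.argv[1]; a,b,e,f,k=map(int,sys.argv[2:7])
go([0,0,0])
c=cap('scene','s%s.png'%n);w=cap('wrist','w%s.png'%n)
A=cv2.resize(c['color'][b:f,a:e],None,fx=k,fy=k,interpolation=2); B=cv2.resize(w['color'],(560*A.shape[0]//420,A.shape[0]))
o=np.hstack([A,B])[:,:,::-1]
if o.shape[1]>800: o=cv2.resize(o,(800,800*o.shape[0]//o.shape[1]))
cv2.imwrite('pics/v%s.png'%n,o)
E
python3 look.py 9 130 190 260 320 3
```

```text
t 7.85 pos [ 0.4353 -0.1767  0.0115] yaw -1.3186 w 0.058 F [ 0.2 -0.7 -4.7] shift [-2.797  0.138 -3.774] roll None q [-0.46  0.41  1.91 -0.01  0.82 -0.71]
```

View pics/v9.png

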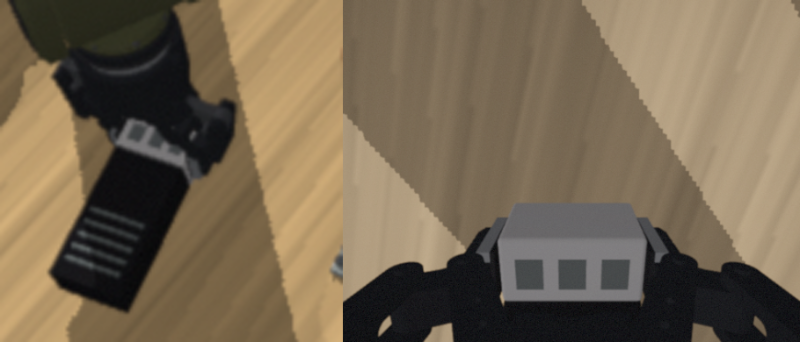

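{"op": "arm_command", "data": {"fingers": [0.682, 0.682], "translation": [[0, 0, 0], [0, 0, 0]], "roll": [0, 0]}}

```text
time: 8.12
position: [0.4356, -0.1769, 0.0118]
tcp_rot: [-1.323, 1.024, -1.02]
contact_force: [-0.0, 0.3, -0.1]
width: 0.0583
```

```bash
python3 look.py 10 130 190 260 320 3
```

```text
t 8.12 pos [ 0.4356 -0.1769  0.0118] yaw -1.3185 w 0.0583 F [-0.   0.3 -0.1] shift [-2.8    0.137 -3.776] roll None q [-0.46  0.41  1.91 -0.01  0.82 -0.71]
```

View pics/v10.png

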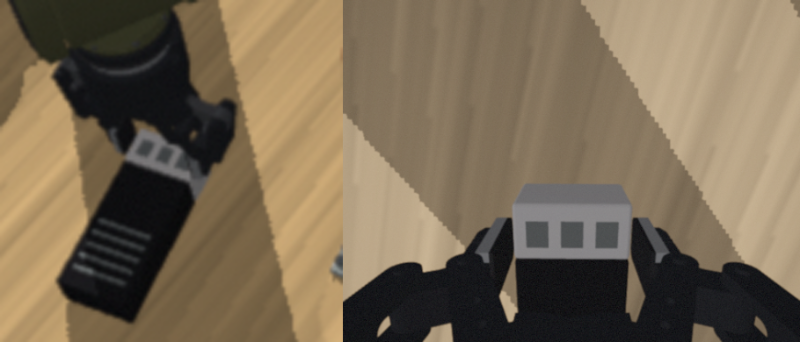

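```bash
cat > capend.py <<'E'
from h import *
import sys
def capend(c,box,z):
    a,b,e,f=box; im=c['color'].astype(int); g=im.max(2)-im.min(2); sub=((g<20)&(im.max(2)>90))[b:f,a:e]
    return sub
if __name__=='__main__':
    w=manip.capture('wrist'); cv2.imwrite('pics/wx.png',cv2.resize(w['color'][200:390,180:380],None,fx=4,fy=4,interpolation=0)[:,:,::-1])
E
python3 - <<'E'
from h import *
w=manip.capture('wrist'); im=w['color']
cv2.imwrite('pics/w10b.png',cv2.resize(im[200:340,200:370],None,fx=4,fy=4,interpolation=0)[:,:,::-1])
s=manip.sense();R=Ro.from_rotvec(s['tcp_rot']).as_matrix()
col=im[215:340,285].astype(int).max(1); print(list(zip(range(215,340,3),col[::3])))
for v in (250,251,252,318,319): print(v,(R.T@(ray(w,280,v,.036)-s['position'])).round(4))
E
```

```text
[(215, np.int64(123)), (218, np.int64(126)), (221, np.int64(126)), (224, np.int64(125)), (227, np.int64(109)), (230, np.int64(108)), (233, np.int64(110)), (236, np.int64(107)), (239, np.int64(108)), (242, np.int64(108)), (245, np.int64(110)), (248, np.int64(110)), (251, np.int64(129)), (254, np.int64(138)), (257, np.int64(138)), (260, np.int64(139)), (263, np.int64(139)), (266, np.int64(140)), (269, np.int64(136)), (272, np.int64(110)), (275, np.int64(82)), (278, np.int64(82)), (281, np.int64(85)), (284, np.int64(83)), (287, np.int64(82)), (290, np.int64(83)), (293, np.int64(84)), (296, np.int64(85)), (299, np.int64(84)), (302, np.int64(77)), (305, np.int64(133)), (308, np.int64(138)), (311, np.int64(136)), (314, np.int64(137)), (317, np.int64(115)), (320, np.int64(20)), (323, np.int64(22)), (326, np.int64(21)), (329, np.int64(17)), (332, np.int64(28)), (335, np.int64(30)), (338, np.int64(10))]
250 [-0.0174 -0.0241 -0.0009]
251 [-0.017  -0.0241 -0.0009]
252 [-0.0166 -0.0241 -0.0009]
318 [ 0.0122 -0.0241 -0.001 ]
319 [ 0.0126 -0.0241 -0.001 ]
```

View pics/w10b.png

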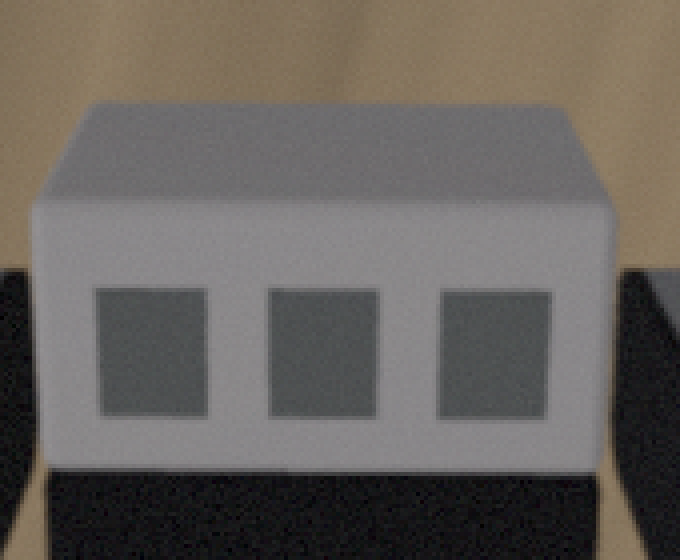

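{"op": "arm_command", "data": {"fingers": [0.72, 0.72, 0.72, 0.72], "translation": [[0, 0, 0], [-0.11, 0.04, 0], [-0.11, 0.08, 0], [-0.11, 0.08, 0]], "roll": [0, 0, 0, 0]}}

```text
time: 8.6
position: [0.4323, -0.1655, 0.003]
tcp_rot: [-1.324, 1.025, -1.018]
contact_force: [-0.3, -0.8, -0.1]
width: 0.0614
```

{"op": "arm_command", "data": {"fingers": [0.65, 0.65, 0.65, 0.65], "translation": [[0, 0, 0], [0, 0, 0], [0, 0, 0], [0, 0, 0]], "roll": [0, 0, 0, 0], "grip_force": 20}}

```text
time: 8.93
position: [0.4324, -0.1655, 0.0032]
tcp_rot: [-1.324, 1.025, -1.019]
contact_force: [-1.5, 1.0, 6.1]
width: 0.0577
```

{"op": "arm_command", "data": {"fingers": [0.65, 0.65, 0.65, 0.65, 0.65], "translation": [[0.01, -0.1, 0], [0.03, -0.2, 0], [0.06, -0.3, 0], [0.1, -0.4, 0], [0.1, -0.4, 0]], "roll": [0, 0, 0, 0, 0]}}

```text
time: 9.35
position: [0.4363, -0.1762, 0.0456]
tcp_rot: [-1.323, 1.022, -1.022]
contact_force: [0.8, 0.4, -2.9]
width: 0.0573
```

```bash
python3 look.py 11 130 190 260 320 3
```

```text
t 9.35 pos [ 0.4363 -0.1762  0.0456] yaw -1.3182 w 0.0573 F [ 0.8  0.4 -2.9] shift [-2.798  0.463 -3.782] roll None q [-0.46  0.35  1.9  -0.01  0.9  -0.71]
```

View pics/v11.png

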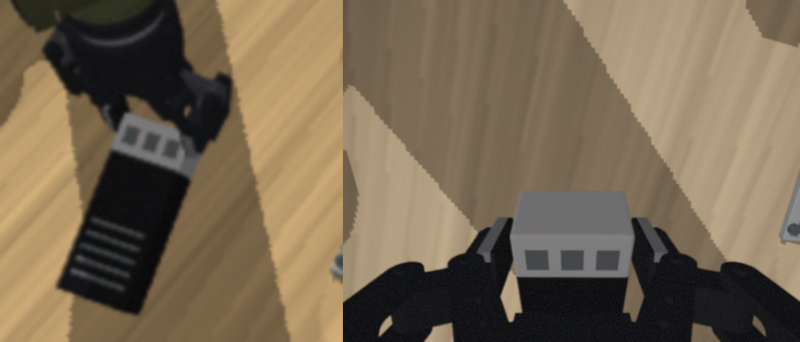

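{"op": "arm_command", "data": {"fingers": [0.65, 0.65, 0.65, 0.65, 0.65, 0.65], "translation": [[0.07, -0.1, 0], [0.14, -0.2, 0], [0.22, -0.29, 0], [0.3, -0.35, 0], [0.38, -0.39, 0], [0.38, -0.39, 0]], "roll": [0, 0, 0, 0, 0, 0]}}

```text
time: 9.95
position: [0.4457, -0.2135, 0.0833]
tcp_rot: [-1.323, 1.023, -1.022]
contact_force: [-0.8, 2.9, -3.6]
width: 0.0574
```

```bash
python3 look.py 12 130 190 260 320 3
```

```text
t 9.95 pos [ 0.4457 -0.2135  0.0833] yaw -1.3188 w 0.0574 F [-0.8  2.9 -3.6] shift [-3.181  0.842 -3.78 ] roll None q [-0.52  0.33  1.81 -0.01  1.   -0.77]
```

View pics/v12.png

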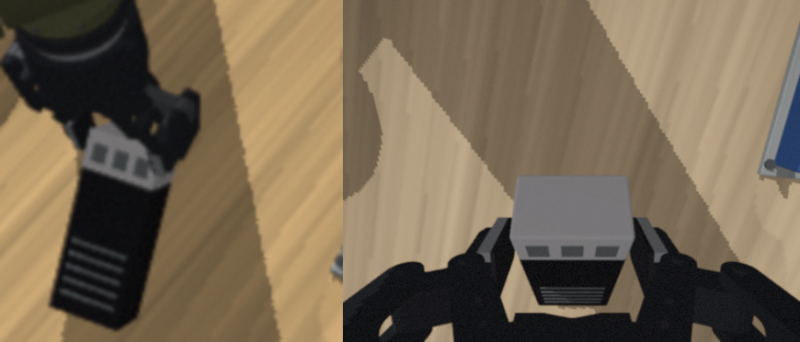

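{"op": "arm_command", "data": {"fingers": [0.65, 0.65, 0.65, 0.65, 0.65, 0.65, 0.65, 0.65], "translation": [[0.1, -0.07, 0], [0.2, -0.13, 0], [0.3, -0.18, 0], [0.42, -0.22, 0], [0.54, -0.25, 0], [0.66, -0.27, 0], [0.77, -0.28, 0], [0.77, -0.28, 0]], "roll": [0, 0, 0, 0, 0, 0, 0, 0]}}

```text
time: 10.72
position: [0.4648, -0.2889, 0.1108]
tcp_rot: [-1.323, 1.024, -1.022]
contact_force: [0.5, -1.2, -4.9]
width: 0.0571
```

```bash
python3 look.py 13 130 190 260 320 3
```

```text
t 10.72 pos [ 0.4648 -0.2889  0.1108] yaw -1.3198 w 0.0571 F [ 0.5 -1.2 -4.9] shift [-3.956  1.118 -3.78 ] roll None q [-0.62  0.4   1.64 -0.01  1.1  -0.87]
```

View pics/v13.png

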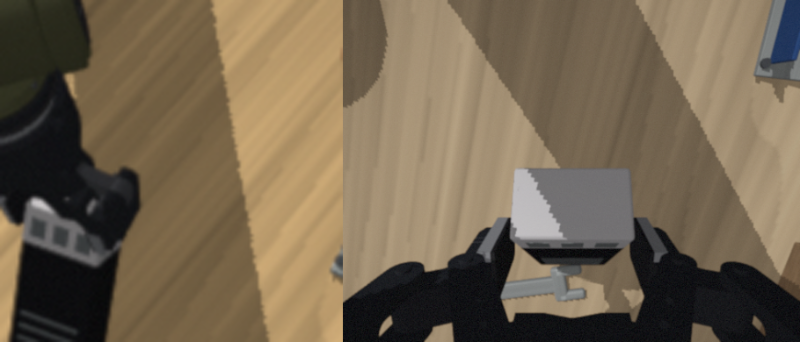

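```bash
cat > tilt.py <<'E'
from h import *
import sys
# corners of 58x36 end face given as full wrist pixels: far-left, far-right, near-right, near-left
def tilt(c,px,dim=(.036,.058)):
    a,b=dim[0]/2,dim[1]/2
    obj=np.array([[-a,-b,0],[-a,b,0],[a,b,0],[a,-b,0]])
    K=np.array([[c['fx'],0,c['cx']],[0,c['fy'],c['cy']],[0,0,1]])
    s=manip.sense();RT=Ro.from_rotvec(s['tcp_rot']).as_matrix()
    n,rv,tv,e=cv2.solvePnPGeneric(obj,np.array(px,float),K,None,flags=cv2.SOLVEPNP_IPPE)
    R=np.array(c['R']);t=np.array(c['t'])
    for r,tt in zip(rv,tv):
        M=R.T@cv2.Rodrigues(r)[0]; X=R.T@(tt[:,0]-t); T=RT.T@M
        print('ctr',X.round(4),'tool',(RT.T@(X-s['position'])).round(4),'face axis-x in tool',T[:,0].round(3),'tilt deg (face x vs horizontal)',np.degrees(np.arcsin(T[1,0])).round(1),e.ravel()[0].round(2))
E
python3 - <<'E'
from h import *
w=manip.capture('wrist')
o=w['color'][180:340,190:380]
cv2.imwrite('pics/w13b.png',cv2.resize(o,None,fx=4,fy=4,interpolation=2)[:,:,::-1])
E
```

```text
(no output)
```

View pics/w13b.png

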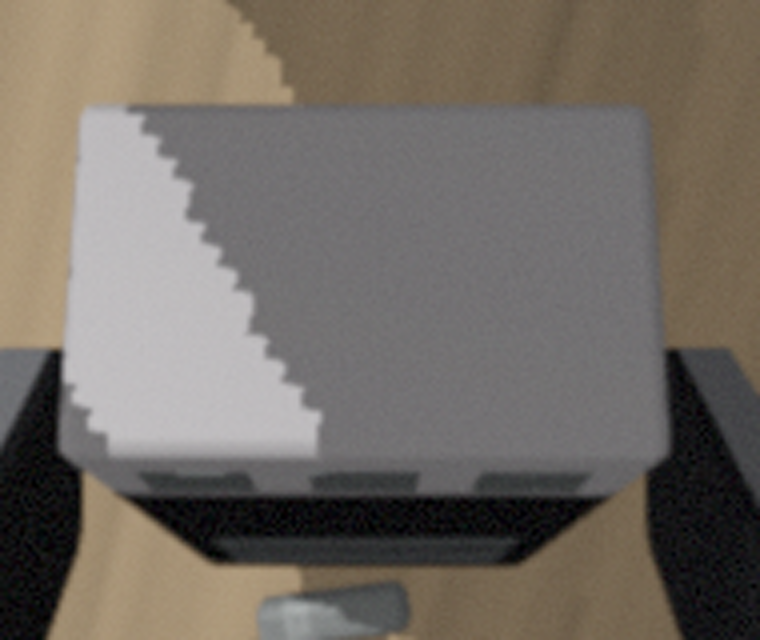

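```bash
python3 - <<'E'
from tilt import *
w=manip.capture('wrist')
tilt(w,[(x/4+190,y/4+180) for x,y in((80,104),(650,104),(670,462),(58,462))])
E
```

```text
ctr [ 0.4595 -0.27    0.1324] tool [-0.017  -0.0222 -0.0007] face axis-x in tool [ 0.834 -0.552 -0.004] tilt deg (face x vs horizontal) -33.5 0.16
ctr [ 0.4598 -0.2707  0.1332] tool [-0.0162 -0.0229 -0.0005] face axis-x in tool [ 0.993 -0.115 -0.004] tilt deg (face x vs horizontal) -6.6 0.16
```

{"op": "arm_command", "data": {"fingers": [0.65, 0.65, 0.65, 0.65, 0.65, 0.65], "translation": [[-0.2, -0.05, 0], [-0.45, -0.05, 0], [-0.7, -0.05, 0], [-0.9, -0.05, 0], [-1, -0.05, 0], [-1, -0.03, 0]], "roll": [0, 0, 0, 0, 0, 0]}}

```text
time: 11.42
position: [0.4391, -0.1879, 0.1136]
tcp_rot: [-1.324, 1.023, -1.018]
contact_force: [-0.6, 0.3, -4.8]
width: 0.0575
```

{"op": "arm_command", "data": {"fingers": [0.65, 0.65, 0.65, 0.65, 0.65], "translation": [[0, 0.03, 0], [0, 0.06, 0], [0, 0.08, 0], [0, 0.09, 0], [0, 0.09, 0]], "roll": [0, 0, 0, 0, 0]}}

```text
time: 11.83
position: [0.4389, -0.1883, 0.1041]
tcp_rot: [-1.324, 1.024, -1.018]
contact_force: [0.9, -0.4, -5.7]
width: 0.0574
```

```bash
python3 look.py 14 130 170 260 300 3
```

```text
t 11.83 pos [ 0.4389 -0.1883  0.1041] yaw -1.317 w 0.0574 F [ 0.9 -0.4 -5.7] shift [-2.925  1.064 -3.77 ] roll None q [-0.48  0.27  1.84 -0.    1.04 -0.73]
```

View pics/v14.png

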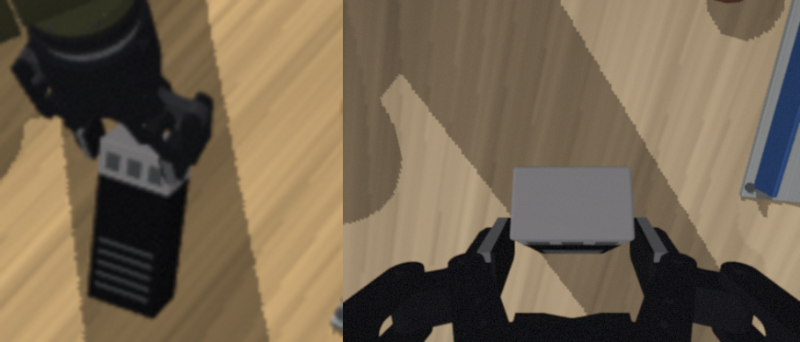

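{"op": "arm_command", "data": {"fingers": [0.65, 0.65, 0.65, 0.65], "translation": [[0, 0.02, 0], [0, 0.04, 0], [0, 0.05, 0], [0, 0.05, 0]], "roll": [0, 0, 0, 0]}}

```text
time: 12.27
position: [0.4404, -0.1882, 0.1021]
tcp_rot: [-1.322, 1.02, -1.021]
contact_force: [-5.4, 9.5, 27.1]
width: 0.0573
```

{"op": "arm_command", "data": {"fingers": [0.65, 0.65, 0.65, 0.65, 0.65, 0.65], "translation": [[0.06, 0, 0], [0.12, -0.01, 0], [0.18, -0.02, 0], [0.24, -0.03, 0], [0.3, -0.035, 0], [0.3, -0.035, 0]], "roll": [0, 0, 0, 0, 0, 0]}}

```text
time: 12.77
position: [0.449, -0.2185, 0.1074]
tcp_rot: [-1.321, 1.017, -1.024]
contact_force: [-3.3, 3.3, 15.2]
width: 0.0571
```

```bash
python3 look.py 15 130 170 260 300 3
```

```text
t 12.77 pos [ 0.449  -0.2185  0.1074] yaw -1.3171 w 0.0571 F [-3.3  3.3 15.2] shift [-3.247  1.058 -3.798] roll None q [-0.52  0.31  1.78 -0.    1.05 -0.78]
```

View pics/v15.png

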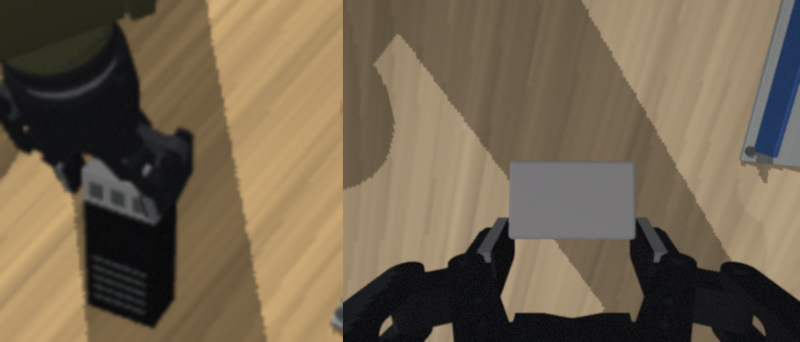

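{"op": "arm_command", "data": {"fingers": [0.65, 0.65, 0.65, 0.65, 0.65, 0.65], "translation": [[0.07, 0, 0], [0.14, 0, 0], [0.2, 0.005, 0], [0.26, 0.01, 0], [0.32, 0.015, 0], [0.32, 0.015, 0]], "roll": [0, 0, 0, 0, 0, 0]}}

```text
time: 13.37
position: [0.4579, -0.2508, 0.1074]
tcp_rot: [-1.321, 1.015, -1.027]
contact_force: [-1.9, 0.0, 14.6]
width: 0.0573
```

```bash
python3 look.py 16 130 190 260 320 3
```

```text
t 13.37 pos [ 0.4579 -0.2508  0.1074] yaw -1.3178 w 0.0573 F [-1.9  0.  14.6] shift [-3.582  1.04  -3.808] roll None q [-0.57  0.35  1.72 -0.    1.07 -0.82]
```

View pics/v16.png

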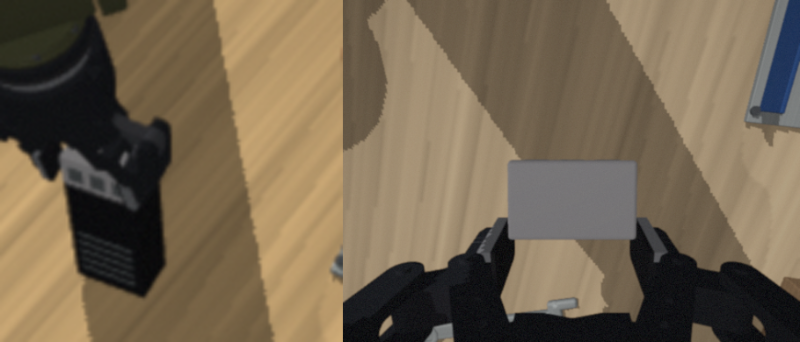

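```bash
cat >> tilt.py <<'E'
def auto(c,box=(170,170,400,330),lo=70,hi=250):
    a,b,e,f=box; im=c['color'].astype(int); sub=im[b:f,a:e]
    m=((sub.max(2)-sub.min(2))<16)&(sub.max(2)>lo)
    m=cv2.morphologyEx(m.astype(np.uint8)*255,cv2.MORPH_OPEN,np.ones((9,9)))
    cn=max(cv2.findContours(m,cv2.RETR_EXTERNAL,cv2.CHAIN_APPROX_NONE)[0],key=cv2.contourArea)
    h=cv2.convexHull(cn); 
    for eps in np.arange(2,14,.5):
        p=cv2.approxPolyDP(h,eps,True)
        if len(p)<=4: break
    p=p[:,0]+[a,b]; ctr=p.mean(0)
    p=np.array(sorted(p.tolist(),key=lambda q:np.arctan2(q[1]-ctr[1],q[0]-ctr[0]))) # TL,TR,BR,BL
    print(p.tolist()); return p
E
python3 - <<'E'
from tilt import *
w=manip.capture('wrist')
cv2.imwrite('pics/w16b.png',cv2.resize(w['color'][180:340,190:380],None,fx=4,fy=4,interpolation=2)[:,:,::-1])
tilt(w,auto(w))
E
```

```text
[[204, 198], [359, 199], [356, 293], [203, 292]]
ctr [ 0.4523 -0.2305  0.1354] tool [-0.0202 -0.0281 -0.0003] face axis-x in tool [ 0.991 -0.133 -0.022] tilt deg (face x vs horizontal) -7.7 0.75
ctr [ 0.4512 -0.2298  0.1352] tool [-0.0212 -0.028  -0.0011] face axis-x in tool [ 0.853 -0.522 -0.022] tilt deg (face x vs horizontal) -31.5 0.75
```

View pics/w16b.png

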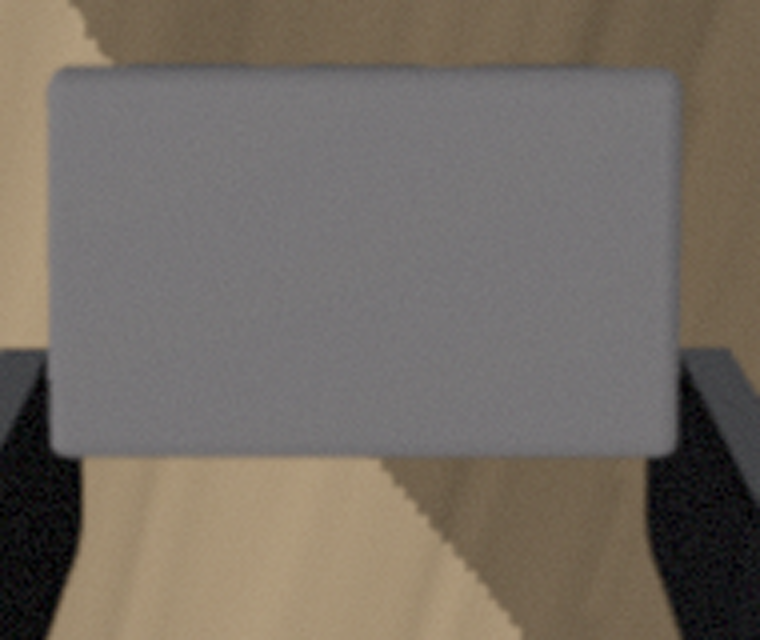

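{"op": "arm_command", "data": {"fingers": [0.65, 0.65, 0.65, 0.65, 0.65, 0.65], "translation": [[0.06, 0, 0], [0.12, 0.005, 0], [0.18, 0.01, 0], [0.24, 0.02, 0], [0.3, 0.03, 0], [0.3, 0.03, 0]], "roll": [0, 0, 0, 0, 0, 0]}}

```text
time: 14.02
position: [0.4658, -0.2811, 0.1052]
tcp_rot: [-1.321, 1.014, -1.029]
contact_force: [-2.0, -1.1, 9.5]
width: 0.0569
```

```bash
python3 look.py 17 130 190 260 320 3
```

```text
t 14.02 pos [ 0.4658 -0.2811  0.1052] yaw -1.3184 w 0.0569 F [-2.  -1.1  9.5] shift [-3.895  1.007 -3.811] roll None q [-0.61  0.4   1.66 -0.    1.08 -0.86]
```

View pics/v17.png

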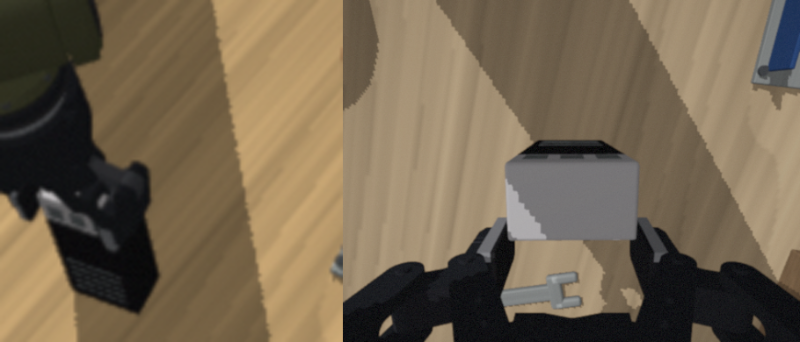

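```bash
python3 - <<'E'
from tilt import *
w=manip.capture('wrist')
cv2.imwrite('pics/w17b.png',cv2.resize(w['color'][160:320,190:380],None,fx=4,fy=4,interpolation=2)[:,:,::-1])
E
```

```text
(no output)
```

View pics/w17b.png

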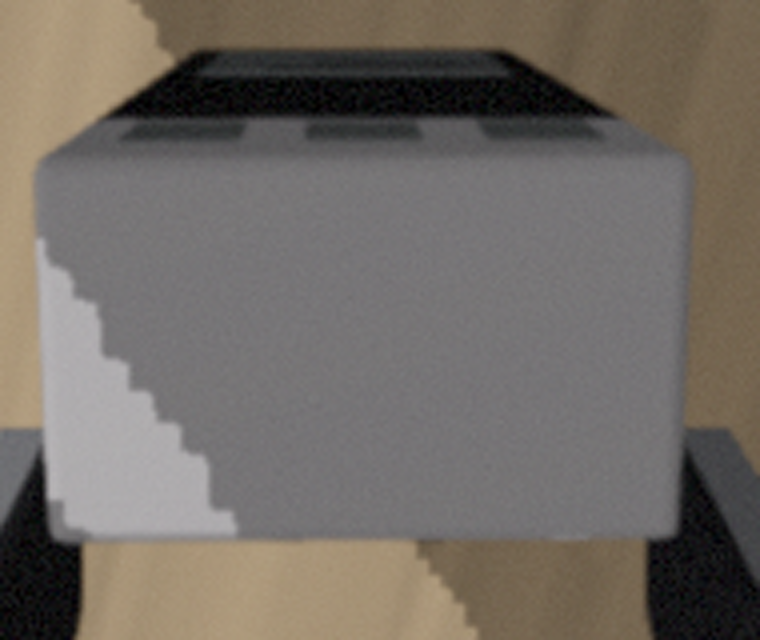

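```bash
cat >> tilt.py <<'E'
def pose6(c,px,L=.14,side=-1):
    "px: TL,TR,BR,BL of cap end face, then left,right foot corners of broad face on side (-1 far,+1 near). object axes: x ~ tool x, y ~ tool z, z up"
    obj=np.array([[-.018,-.029,0],[-.018,.029,0],[.018,.029,0],[.018,-.029,0],[side*.018,-.029,-L],[side*.018,.029,-L]])
    K=np.array([[c['fx'],0,c['cx']],[0,c['fy'],c['cy']],[0,0,1]])
    ok,r,t=cv2.solvePnP(obj,np.array(px,float),K,None,flags=cv2.SOLVEPNP_SQPNP)
    ok,r,t=cv2.solvePnP(obj,np.array(px,float),K,None,r,t,True)
    pr=cv2.projectPoints(obj,r,t,K,None)[0][:,0]; print('reproj',np.abs(pr-np.array(px)).max().round(2))
    s=manip.sense();RT=Ro.from_rotvec(s['tcp_rot']).as_matrix();R=np.array(c['R'])
    M=R.T@cv2.Rodrigues(r)[0]; X=R.T@(t[:,0]-c['t'])
    T=RT.T@M; print('cap ctr',X.round(4),'tool',(RT.T@(X-s['position'])).round(4),'foot ctr',(X-M[:,2]*L).round(4),'axis in tool (down=y+)',T[:,2].round(3),'tilt x deg',np.degrees(np.arctan2(T[0,2],-T[1,2])).round(1))
E
python3 - <<'E'
from tilt import *
w=manip.capture('wrist')
pose6(w,[(x/4+190,y/4+160) for x,y in((38,157),(692,157),(682,539),(50,539),(193,50),(510,50))])
E
```

```text
reproj 1.18
cap ctr [ 0.4599 -0.2597  0.1382] tool [-0.0213 -0.033  -0.0003] foot ctr [ 0.4612 -0.2721 -0.0013] axis in tool (down=y+) [-0.08  -0.997  0.016] tilt x deg -4.6
```

{"op": "arm_command", "data": {"fingers": [0.65, 0.65, 0.65, 0.66, 0.68, 0.7, 0.75, 0.8], "translation": [[0.04, 0.005, 0], [0.08, 0.015, 0], [0.1, 0.02, 0], [0.1, 0.02, 0], [0.1, 0.02, 0], [0.1, 0.02, 0], [0.1, 0.02, 0], [0.1, 0.02, 0]], "roll": [0, 0, 0, 0, 0, 0, 0, 0]}}

```text
time: 14.88
position: [0.4682, -0.2901, 0.1032]
tcp_rot: [-1.321, 1.015, -1.028]
contact_force: [-0.2, 0.2, -0.6]
width: 0.0685
```

```bash
python3 look.py 18 130 190 260 320 3;python3 - <<'E'
from tilt import *
w=manip.capture('wrist')
cv2.imwrite('pics/w18b.png',cv2.resize(w['color'][120:320,190:380],None,fx=3,fy=3,interpolation=2)[:,:,::-1])
E
```

```text
t 14.88 pos [ 0.4682 -0.2901  0.1032] yaw -1.318 w 0.0685 F [-0.2  0.2 -0.6] shift [-3.988  0.988 -3.81 ] roll None q [-0.62  0.41  1.64 -0.    1.08 -0.87]
```

View pics/v18.png

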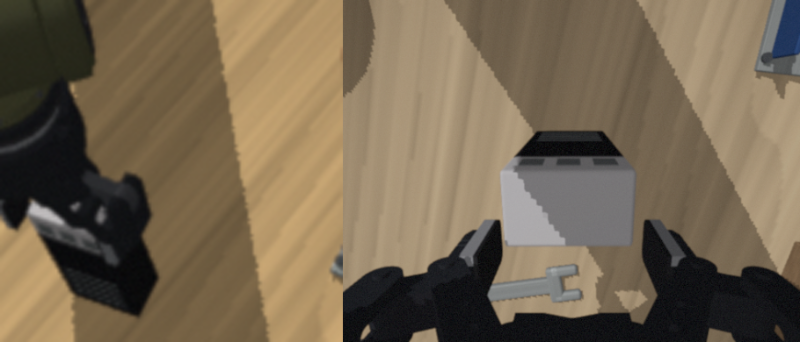

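View pics/w18b.png

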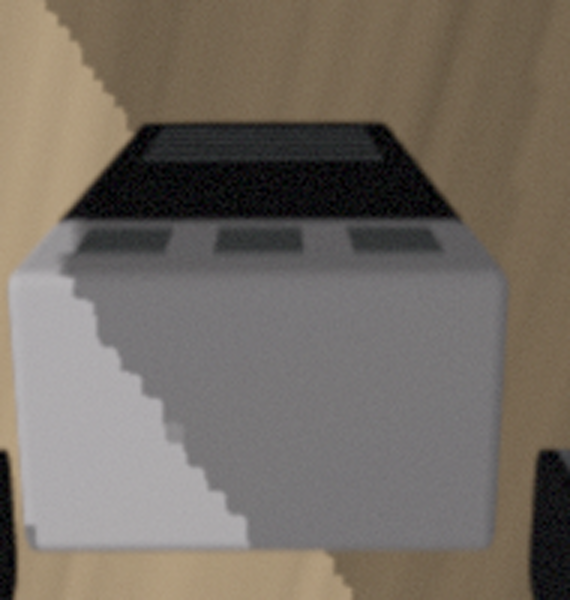

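```bash
python3 - <<'E'
from tilt import *
w=manip.capture('wrist')
pose6(w,[(x/3+190,y/3+120) for x,y in((11,268),(506,268),(491,550),(29,550),(147,122),(384,122))])
E
```

```text
reproj 1.32
cap ctr [ 0.4614 -0.2731  0.1369] tool [-0.0179 -0.0337 -0.0022] foot ctr [ 0.462  -0.2733 -0.0031] axis in tool (down=y+) [ 0.006 -1.    -0.001] tilt x deg 0.4
```

{"op": "arm_command", "data": {"fingers": [0.85, 0.85, 0.85, 0.85, 0.85, 0.85], "translation": [[-0.1, -0.05, -0.02], [-0.18, -0.05, -0.02], [-0.18, 0.05, -0.02], [-0.18, 0.18, -0.02], [-0.18, 0.25, -0.02], [-0.18, 0.25, -0.02]], "roll": [0, 0, 0, 0, 0, 0]}}

```text
time: 15.58
position: [0.4611, -0.2727, 0.0763]
tcp_rot: [-1.321, 1.017, -1.026]
contact_force: [0.7, 0.4, -0.2]
width: 0.0723
```

{"op": "arm_command", "data": {"fingers": [0.75, 0.65, 0.6, 0.6, 0.6], "translation": [[0, 0, 0], [0, 0, 0], [0, 0, 0], [0, 0, 0], [0, 0, 0]], "roll": [0, 0, 0, 0, 0], "grip_force": 40}}

```text
time: 16.0
position: [0.461, -0.2726, 0.0762]
tcp_rot: [-1.321, 1.017, -1.026]
contact_force: [-0.3, -0.0, -2.9]
width: 0.0578
```

```bash
python3 look.py 19 130 190 260 320 3; python3 - <<'E'
from h import *
import pickle
C=pickle.load(open('c0.pkl','rb')); c=C['top']
hsv=cv2.cvtColor(c['color'],cv2.COLOR_RGB2HSV); m=cv2.inRange(hsv,(100,120,30),(125,255,255))
pts={'up':[],'lo':[]}
for u in range(262,370):
    col=np.where(m[140:215,u])[0]+140
    if len(col)<3: continue
    g=np.split(col,np.where(np.diff(col)>3)[0]+1)
    if len(g)<2: continue
    pts['up'].append((u,g[0][0]-.5)); pts['lo'].append((u,g[-1][0]-.5))
for k in pts:
    P=np.array([ray(c,u,v,.034)[:2] for u,v in pts[k]]); 
    vx,vy,x0,y0=cv2.fitLine(P.astype(np.float32),cv2.DIST_HUBER,0,.01,.01).ravel(); print(k,len(P),'dir',vx,vy,'yaw deg',np.degrees(np.arctan2(vy,vx)),'pt',x0,y0)
cv2.imwrite('pics/rk.png',cv2.resize(c['color'][140:215,235:385],None,fx=5,fy=5,interpolation=2)[:,:,::-1])
E
```

```text
t 16.0 pos [ 0.461  -0.2726  0.0762] yaw -1.3178 w 0.0578 F [-0.3 -0.  -2.9] shift [-3.798  0.736 -3.782] roll None q [-0.6   0.42  1.7  -0.    1.01 -0.85]
up 102 dir 0.14233291 -0.9898189 yaw deg -81.81713 pt 0.6518233 -0.04568743
lo 102 dir 0.14211498 -0.98985016 yaw deg -81.82974 pt 0.58472294 -0.05439112
```

View pics/v19.png

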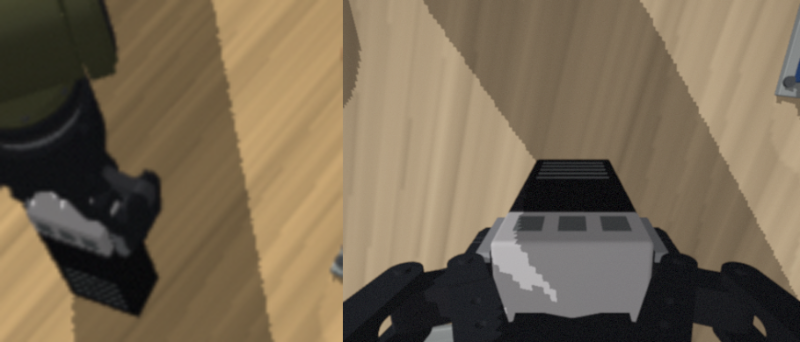

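View pics/rk.png

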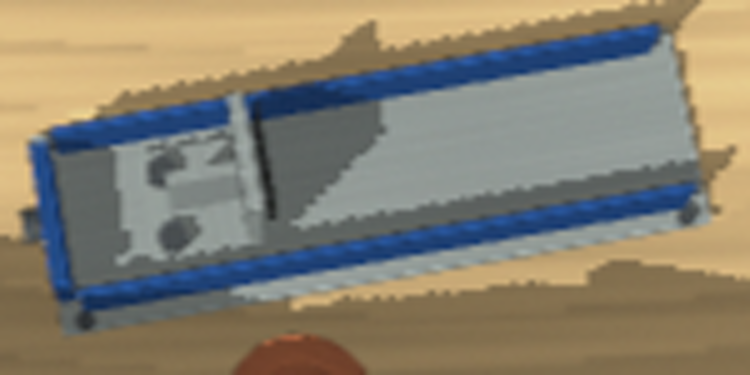

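```bash
python3 - <<'E'
from h import *
import pickle
C=pickle.load(open('c0.pkl','rb')); c=C['top']; s=C['scene']
u=np.array([-.1422,.9898]); n=np.array([.9898,.1422])
def f(x,y,z): 
    X=ray(c,x/5+235,y/5+140,z)[:2]; return (u@X).round(4),(n@X-.6029).round(4)
print('right cheek ends',f(663,28,.034),f(698,183,.034),'left',f(48,132,.034),f(62,292,.034))
for p in((228,95),(247,93),(265,240),(245,242)): print('plate top',p,f(*p,.074))
for p in((254,108),(272,216)): print('pad r edge top',p,f(*p,.069))
for y in (110,150,200): print([tuple(c['color'][140+y//5,x]) for x in range(279,293)])
cv2.imwrite('pics/rs.png',cv2.resize(s['color'][185:310,250:350],None,fx=5,fy=5,interpolation=2)[:,:,::-1])
E
```

```text
right cheek ends (np.float64(-0.2457), np.float64(0.0326)) (np.float64(-0.2459), np.float64(-0.0336)) left (np.float64(0.0064), np.float64(0.0333)) (np.float64(0.0114), np.float64(-0.033))
plate top (228, 95) (np.float64(-0.0658), np.float64(0.0227))
plate top (247, 93) (np.float64(-0.0732), np.float64(0.0222))
plate top (265, 240) (np.float64(-0.0697), np.float64(-0.0367))
plate top (245, 242) (np.float64(-0.0621), np.float64(-0.0361))
pad r edge top (254, 108) (np.float64(-0.075), np.float64(0.0174))
pad r edge top (272, 216) (np.float64(-0.0743), np.float64(-0.0265))
[(np.uint8(31), np.uint8(65), np.uint8(117)), (np.uint8(47), np.uint8(71), np.uint8(107)), (np.uint8(124), np.uint8(134), np.uint8(138)), (np.uint8(149), np.uint8(158), np.uint8(154)), (np.uint8(145), np.uint8(153), np.uint8(150)), (np.uint8(96), np.uint8(109), np.uint8(130)), (np.uint8(27), np.uint8(48), np.uint8(82)), (np.uint8(28), np.uint8(39), np.uint8(56)), (np.uint8(27), np.uint8(47), np.uint8(78)), (np.uint8(21), np.uint8(48), np.uint8(86)), (np.uint8(22), np.uint8(48), np.uint8(86)), (np.uint8(23), np.uint8(4
[... 687 characters left out ...]
int8(98)), (np.uint8(95), np.uint8(100), np.uint8(99))]
[(np.uint8(135), np.uint8(143), np.uint8(138)), (np.uint8(138), np.uint8(146), np.uint8(143)), (np.uint8(146), np.uint8(155), np.uint8(151)), (np.uint8(148), np.uint8(156), np.uint8(152)), (np.uint8(129), np.uint8(136), np.uint8(132)), (np.uint8(145), np.uint8(154), np.uint8(150)), (np.uint8(152), np.uint8(161), np.uint8(157)), (np.uint8(152), np.uint8(159), np.uint8(156)), (np.uint8(118), np.uint8(123), np.uint8(121)), (np.uint8(54), np.uint8(56), np.uint8(55)), (np.uint8(36), np.uint8(40), np.uint8(37)), (np.uint8(79), np.uint8(84), np.uint8(81)), (np.uint8(95), np.uint8(101), np.uint8(98)), (np.uint8(95), np.uint8(99), np.uint8(97))]
```

View pics/rs.png

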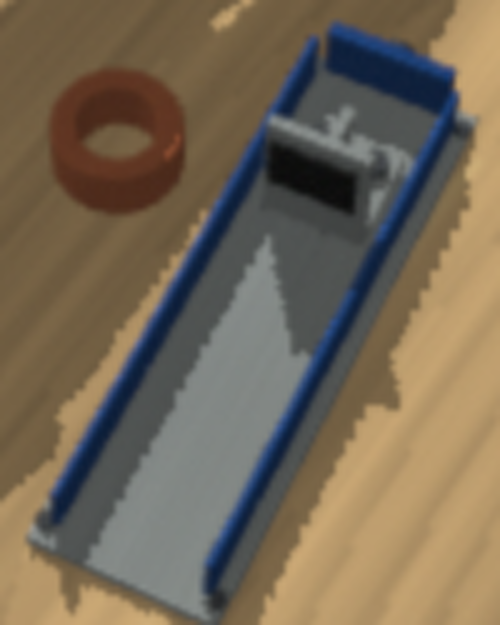

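{"op": "arm_command", "data": {"fingers": [0.6, 0.6, 0.6, 0.6, 0.6, 0.6, 0.6, 0.6], "translation": [[0, -0.1, 0], [0, -0.25, 0], [0, -0.4, 0], [-0.1, -0.55, 0.1], [-0.25, -0.6, 0.3], [-0.45, -0.6, 0.55], [-0.65, -0.6, 0.8], [-0.8, -0.6, 1]], "roll": [0, 0, 0, 0, 0.02, 0.04, 0.06, 0.07]}}

```text
time: 16.77
position: [0.5387, -0.1681, 0.1369]
tcp_rot: [-1.275, 1.099, -1.11]
contact_force: [0.3, -1.1, -4.6]
width: 0.0578
```

```bash
python3 -c "
from h import *
go([.6151,-.048,.136],-1.4281)"
```

```text
t 16.77 pos [ 0.5387 -0.1681  0.1369] yaw -1.4292 w 0.0578 F [ 0.3 -1.1 -4.6] shift [-1.081  0.005  0.925] roll -0.001 q [-0.37  0.4   1.57 -0.    1.17 -0.51]
```

{"op": "arm_command", "data": {"fingers": [0.6, 0.6, 0.6, 0.6, 0.6, 0.6, 0.6], "translation": [[-0.2, 0, 0.2], [-0.45, 0, 0.4], [-0.7, 0, 0.6], [-0.9, 0, 0.8], [-1, 0, 0.92], [-1, 0, 0.92], [-1, 0, 0.92]], "roll": [0, 0, 0, 0, 0, 0, 0]}}

```text
time: 17.35
position: [0.6158, -0.0554, 0.1368]
tcp_rot: [-1.276, 1.098, -1.109]
contact_force: [-0.7, -0.0, -4.4]
width: 0.0574
```

```bash
python3 look.py 20 230 170 360 310 3;  python3 - <<'E'
from h import *
go([.6151,-.048,.136],-1.4281)
t=cap('top','t20.png'); cv2.imwrite('pics/t20c.png',cv2.resize(t['color'][120:260,200:400],None,fx=4,fy=4,interpolation=2)[:,:,::-1])
E
```

```text
t 17.35 pos [ 0.6158 -0.0554  0.1368] yaw -1.4278 w 0.0574 F [-0.7 -0.  -4.4] shift [-1.435  1.345 -6.019] roll None q [-0.15  0.52  1.4  -0.01  1.22 -0.29]
t 17.45 pos [ 0.6153 -0.0566  0.1368] yaw -1.4296 w 0.0574 F [ 0.4 -0.8 -4.3] shift [-0.085  0.007  0.01 ] roll -0.001 q [-0.15  0.52  1.4  -0.01  1.22 -0.29]
```

View pics/v20.png

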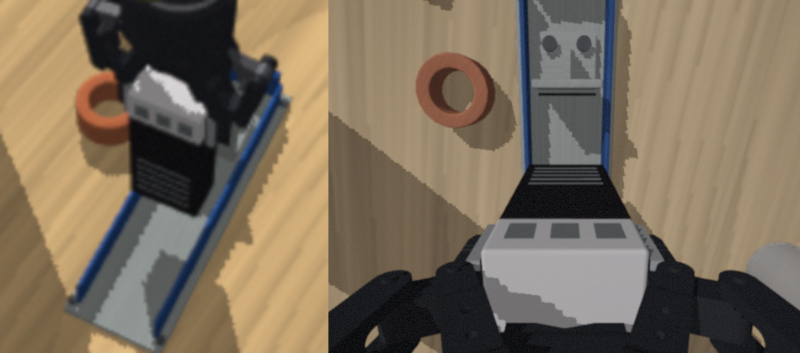

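View pics/t20c.png

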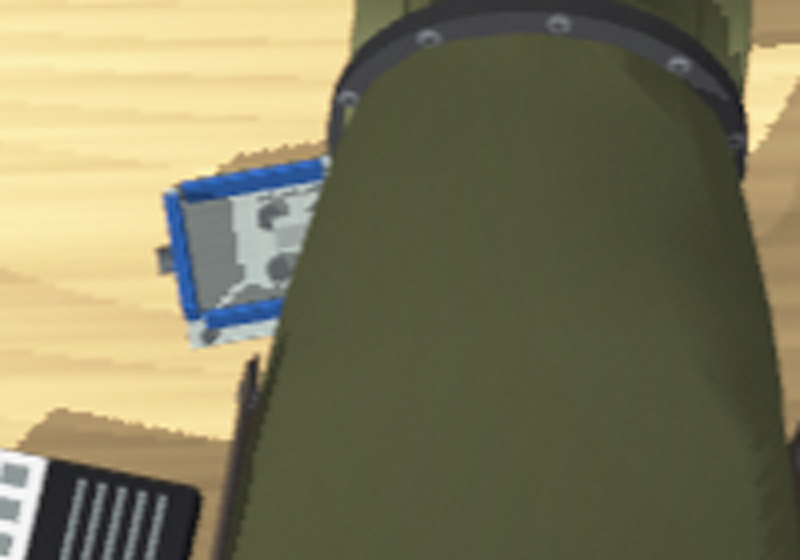

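```bash
cat > chan.py <<'E'
from h import *
def chan():
    w=manip.capture('wrist'); s=manip.sense(); R=Ro.from_rotvec(s['tcp_rot']).as_matrix()
    hsv=cv2.cvtColor(w['color'],cv2.COLOR_RGB2HSV); m=cv2.inRange(hsv,(100,120,30),(125,255,255))
    L=[];Rr=[]
    for v in range(15,190,5):
        x=np.where(m[v])[0]
        if len(x)<4: continue
        g=[k for k in np.split(x,np.where(np.diff(x)>5)[0]+1) if len(k)>2]
        if len(g)<2: continue
        # outer edges of top = outermost pixel
        l=R.T@(ray(w,g[0][0]-.5,v,.034)-s['position']); r=R.T@(ray(w,g[-1][-1]+.5,v,.034)-s['position'])
        L.append((l[0],l[2]));Rr.append((r[0],r[2]))
    L=np.array(L);Rr=np.array(Rr)
    L=L[np.abs(L[:,1]-np.median(L[:,1]))<.006]; Rr=Rr[np.abs(Rr[:,1]-np.median(Rr[:,1]))<.006]
    for n,P in(('L',L),('R',Rr)):
        p=np.polyfit(P[:,0],P[:,1],1); print(n,len(P),'z at x=0',p[1].round(4),'slope rad',p[0].round(4),'median z',np.median(P[:,1]).round(4),'x range',P[:,0].min().round(3),P[:,0].max().round(3))
    return w
if __name__=='__main__':
    w=chan(); cv2.imwrite('pics/ch.png',cv2.resize(w['color'][0:330,190:400],None,fx=2.5,fy=1.8,interpolation=2)[:,:,::-1]); cv2.imwrite('pics/chf.png',w['color'][:,:,::-1])
E
python3 chan.py
```

```text
L 35 z at x=0 -0.0346 slope rad 0.0001 median z -0.0346 x range -0.129 -0.02
R 35 z at x=0 0.0362 slope rad -0.0003 median z 0.0362 x range -0.129 -0.02
```

View pics/chf.png

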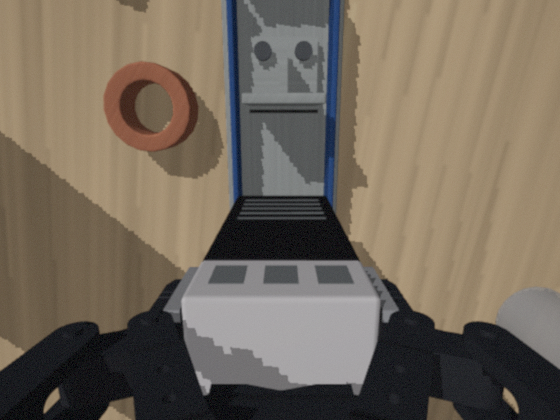

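```bash
python3 - <<'E'
from h import *
w=manip.capture('wrist'); s=manip.sense(); R=Ro.from_rotvec(s['tcp_rot']).as_matrix()
im=w['color'].astype(int)
for v in (200,206,225,250): print(v,[ (u,im[v,u].max()) for u in list(range(200,245,3))],[ (u,im[v,u].max()) for u in list(range(318,362,3))])
f=lambda u,v,z:(R.T@(ray(w,u,v,z)-s['position'])).round(4)
print(f(240.5,198,.061),f(325.5,198,.061)); print('pad/plate',f(283,97,.074),f(283,103,.074),f(283,110,.069))
E
```

```text
200 [(200, np.int64(164)), (203, np.int64(159)), (206, np.int64(160)), (209, np.int64(160)), (212, np.int64(162)), (215, np.int64(164)), (218, np.int64(161)), (221, np.int64(158)), (224, np.int64(155)), (227, np.int64(160)), (230, np.int64(132)), (233, np.int64(122)), (236, np.int64(47)), (239, np.int64(25)), (242, np.int64(22))] [(318, np.int64(52)), (321, np.int64(17)), (324, np.int64(25)), (327, np.int64(41)), (330, np.int64(111)), (333, np.int64(88)), (336, np.int64(94)), (339, np.int64(113)), (342, np.int64(110)), (345, np.int64(112)), (348, np.int64(114)), (351, np.int64(160)), (354, np.int64(167)), (357, np.int64(171)), (360, np.int64(171))]
206 [(200, np.int64(163)), (203, np.int64(158)), (206, np.int64(162)), (209, np.int64(161)), (212, np.int64(162)), (215, np.int64(163)), (218, np.int64(159)), (221, np.int64(158)), (224, np.int64(157)), (227, np.int64(160)), (230, np.int64(132)), (233, np.int64(43)), (236, np.int64(18)), (239, np.int64(11)), (242, np.int64(27))] [(318, np.int64(36)), (321, np.int64(29)), (324, np.int64(25)), (327, np.int64(23)), (330, np.int64(31)), (333, 
[... 942 characters left out ...]
.int64(53)), (212, np.int64(20)), (215, np.int64(18)), (218, np.int64(18)), (221, np.int64(20)), (224, np.int64(28)), (227, np.int64(19)), (230, np.int64(26)), (233, np.int64(17)), (236, np.int64(18)), (239, np.int64(19)), (242, np.int64(18))] [(318, np.int64(21)), (321, np.int64(21)), (324, np.int64(20)), (327, np.int64(9)), (330, np.int64(23)), (333, np.int64(24)), (336, np.int64(15)), (339, np.int64(20)), (342, np.int64(24)), (345, np.int64(20)), (348, np.int64(23)), (351, np.int64(23)), (354, np.int64(78)), (357, np.int64(121)), (360, np.int64(114))]
[-0.0163  0.0756 -0.0267] [-0.0162  0.0758  0.0282]
pad/plate [-0.0778  0.0623  0.0006] [-0.0746  0.0623  0.0006] [-0.0708  0.0674  0.0006]
```

{"op": "arm_command", "data": {"fingers": [0.6, 0.6, 0.6, 0.6, 0.6, 0.6, 0.6], "translation": [[0, 0.1, 0.005], [0, 0.2, 0.005], [0, 0.3, 0.005], [0, 0.4, 0.005], [0, 0.48, 0.005], [0, 0.52, 0.005], [0, 0.52, 0.005]], "roll": [0, 0, 0, 0, 0, 0, 0]}}

```text
time: 18.18
position: [0.6155, -0.057, 0.0833]
tcp_rot: [-1.276, 1.102, -1.109]
contact_force: [-0.0, -1.1, -5.0]
width: 0.0574
```

{"op": "arm_command", "data": {"fingers": [0.6, 0.6, 0.6], "translation": [[0, 0.008, 0], [0, 0.012, 0], [0, 0.012, 0]], "roll": [0, 0, 0]}}

```text
time: 18.43
position: [0.6157, -0.057, 0.0824]
tcp_rot: [-1.275, 1.101, -1.11]
contact_force: [0.6, 0.5, -4.5]
width: 0.0575
```

{"op": "arm_command", "data": {"fingers": [0.6, 0.6, 0.6, 0.6, 0.6, 0.6, 0.6, 0.6], "translation": [[-0.05, 0, 0], [-0.13, 0, 0], [-0.21, 0, 0], [-0.29, 0, 0], [-0.36, 0, 0], [-0.41, 0, 0], [-0.42, 0, 0], [-0.42, 0, 0]], "roll": [0, 0, 0, 0, 0, 0, 0, 0], "grip_force": 25}}

```text
time: 19.1
position: [0.6098, -0.0149, 0.0823]
tcp_rot: [-1.276, 1.101, -1.109]
contact_force: [-0.3, 0.4, -4.2]
width: 0.0574
```

```bash
python3 look.py 21 230 160 360 300 3
```

```text
t 19.1 pos [ 0.6098 -0.0149  0.0823] yaw -1.4296 w 0.0574 F [-0.3  0.4 -4.2] shift [-1.011  0.81  -6.017] roll None q [-0.08  0.56  1.47 -0.01  1.11 -0.22]
```

View pics/v21.png

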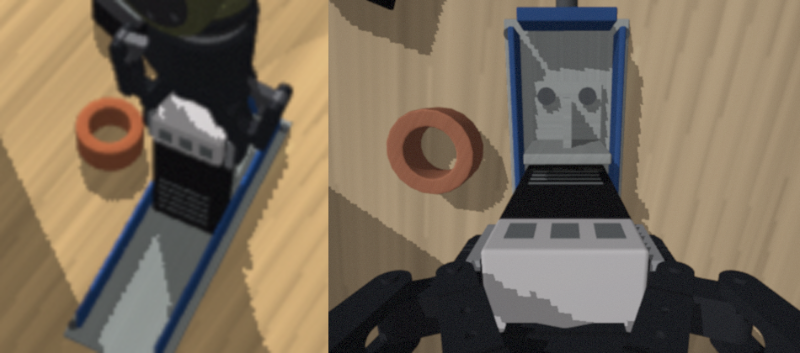

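{"op": "arm_command", "data": {"fingers": [0.6, 0.6, 0.6], "translation": [[-0.02, 0.006, 0], [-0.04, 0.012, 0], [-0.04, 0.012, 0]], "roll": [0, 0, 0]}}

```text
time: 19.45
position: [0.6101, -0.0121, 0.0823]
tcp_rot: [-1.274, 1.099, -1.112]
contact_force: [-0.4, -3.5, 5.5]
width: 0.0575
```

{"op": "arm_command", "data": {"fingers": [0.6, 0.6, 0.6, 0.6], "translation": [[-0.01, -0.007, 0], [-0.02, -0.007, 0], [-0.03, -0.007, 0], [-0.04, -0.007, 0]], "roll": [0, 0, 0, 0]}}

```text
time: 19.78
position: [0.6093, -0.008, 0.0826]
tcp_rot: [-1.275, 1.1, -1.112]
contact_force: [0.2, 0.1, -3.9]
width: 0.0576
```

{"op": "arm_command", "data": {"fingers": [0.6, 0.6, 0.6], "translation": [[-0.01, 0, 0], [-0.02, 0, 0], [-0.03, 0, 0]], "roll": [0, 0, 0]}}

```text
time: 20.03
position: [0.6088, -0.0049, 0.0824]
tcp_rot: [-1.275, 1.1, -1.112]
contact_force: [-0.1, -0.8, -4.7]
width: 0.0576
```

{"op": "arm_command", "data": {"fingers": [0.6, 0.6, 0.6], "translation": [[-0.008, 0, 0], [-0.016, 0, 0], [-0.024, 0, 0]], "roll": [0, 0, 0]}}

```text
time: 20.28
position: [0.6085, -0.0024, 0.0823]
tcp_rot: [-1.275, 1.1, -1.111]
contact_force: [0.3, -0.8, -3.8]
width: 0.0574
```

```bash
python3 - <<'E'
from h import *
w=cap('wrist','w22.png')['color']
cv2.imwrite('pics/w22c.png',cv2.resize(w[100:300,190:380],None,fx=3,fy=3,interpolation=2)[:,:,::-1])
go([0,0,0])
E
```

```text
t 20.33 pos [ 0.6084 -0.0023  0.0823] yaw -1.4305 w 0.0574 F [ 0.4 -0.5 -5.9] shift [-0.879  0.802 -6.023] roll None q [-0.06  0.56  1.48 -0.01  1.1  -0.2 ]
```

View pics/w22c.png

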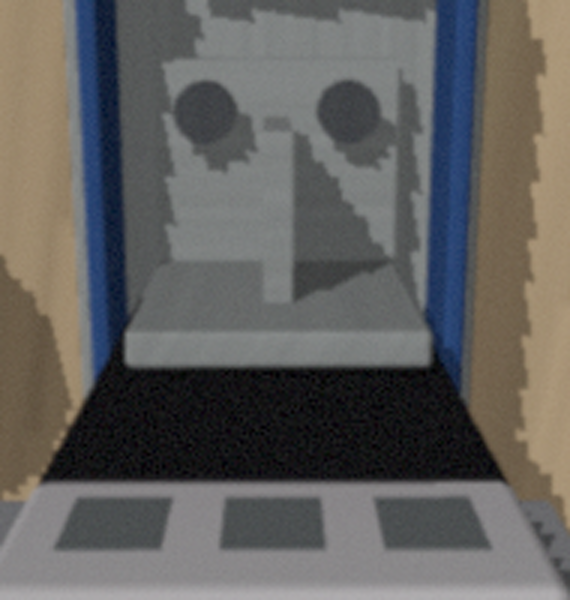

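```bash
python3 - <<'E'
from h import *
w=manip.capture('wrist'); s=manip.sense(); R=Ro.from_rotvec(s['tcp_rot']).as_matrix()
f=lambda u,v,z:(R.T@(ray(w,u,v,z)-s['position'])).round(4)
print('plate front',f(283,222.3,.074),'plate back',f(283,211,.074),'cap far top edge',f(283,100+585/3,.1465),'seam',f(283,100+482/3,.1165))
E
```

```text
plate front [-0.0193  0.0082  0.0004] plate back [-0.0248  0.0082  0.0004] cap far top edge [-0.0186 -0.0643 -0.0001] seam [-0.017  -0.0342  0.0001]
```

{"op": "arm_command", "data": {"fingers": [0.6, 0.6, 0.6], "translation": [[-0.006, 0, 0], [-0.012, 0, 0], [-0.018, 0, 0]], "roll": [0, 0, 0]}}

```text
time: 20.63
position: [0.6082, -0.0006, 0.0824]
tcp_rot: [-1.275, 1.1, -1.111]
contact_force: [0.7, -0.6, -5.6]
width: 0.0574
```

{"op": "arm_command", "data": {"fingers": [0.6, 0.6, 0.6], "translation": [[-0.006, 0, 0], [-0.012, 0, 0], [-0.018, 0, 0]], "roll": [0, 0, 0]}}

```text
time: 20.88
position: [0.6081, 0.0001, 0.0825]
tcp_rot: [-1.276, 1.099, -1.113]
contact_force: [0.8, -10.5, -2.2]
width: 0.0576
```

{"op": "arm_command", "data": {"fingers": [0.6, 0.6, 0.6], "translation": [[-0.006, 0, 0], [-0.012, 0, 0], [-0.015, 0, 0]], "roll": [0, 0, 0]}}

```text
time: 21.13
position: [0.6081, 0.0005, 0.0827]
tcp_rot: [-1.277, 1.098, -1.115]
contact_force: [0.5, -9.6, -3.6]
width: 0.0577
```

{"op": "arm_command", "data": {"fingers": [0.6, 0.6, 0.6, 0.6], "translation": [[0.01, 0, 0], [0.02, 0.005, 0], [0.02, 0.01, 0], [0.02, 0.01, 0]], "roll": [0, 0, 0, 0]}}

```text
time: 21.47
position: [0.6084, -0.0014, 0.0824]
tcp_rot: [-1.276, 1.098, -1.115]
contact_force: [-3.2, -1.6, 4.3]
width: 0.0578
```

Now on the floor, pad still partly compressed. Release.

{"op": "arm_command", "data": {"fingers": [0.65, 0.7, 0.75, 0.8, 0.85, 0.85], "translation": [[0, 0, 0], [0, 0, 0], [0, 0, 0], [0, 0, 0], [0, 0, 0], [0, 0, 0]], "roll": [0, 0, 0, 0, 0, 0]}}

```text
time: 21.97
position: [0.6085, -0.0013, 0.0825]
tcp_rot: [-1.276, 1.098, -1.115]
contact_force: [-0.1, -0.2, -0.5]
width: 0.0727
```

```bash
python3 look.py 23 230 160 360 300 3;python3 - <<'E'
from h import *
w=cap('wrist','w23.png')['color']
cv2.imwrite('pics/w23c.png',cv2.resize(w[190:400,160:400],None,fx=3,fy=2.8,interpolation=2)[:,:,::-1])
E
```

```text
t 21.97 pos [ 0.6085 -0.0013  0.0825] yaw -1.4309 w 0.0727 F [-0.1 -0.2 -0.5] shift [-0.87   0.794 -6.027] roll None q [-0.06  0.56  1.48 -0.01  1.1  -0.19]
```

View pics/v23.png

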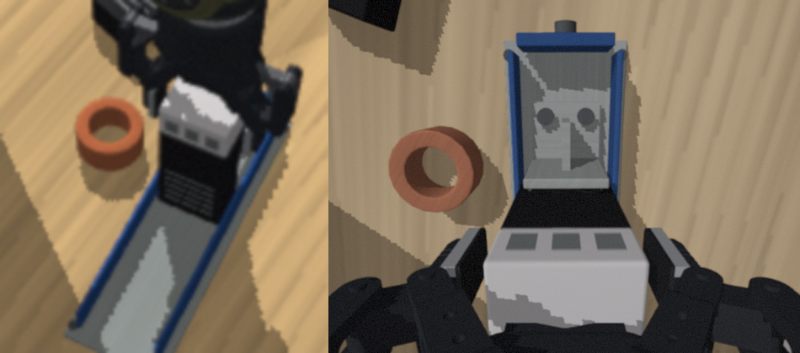

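View pics/w23c.png

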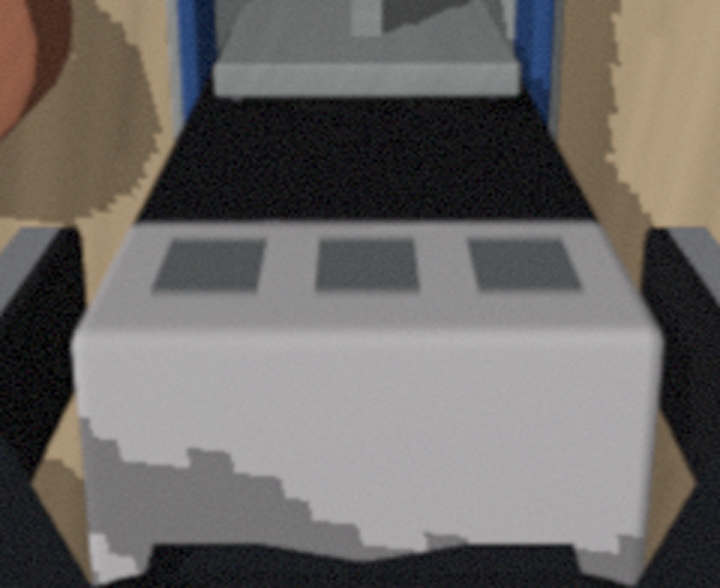

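{"op": "arm_command", "data": {"fingers": [0.9, 0.9, 0.9, 0.9, 0.9], "translation": [[0, -0.15, 0], [0, -0.4, 0], [0, -0.7, 0], [0, -1, 0], [0, -1, 0]], "roll": [0, 0, 0, 0, 0]}}

```text
time: 22.53
position: [0.61, -0.0004, 0.1889]
tcp_rot: [-1.271, 1.091, -1.12]
contact_force: [0.4, 0.2, 0.4]
width: 0.0768
```

```bash
python3 look.py 24 230 160 360 300 3
```

```text
t 22.53 pos [ 6.100e-01 -4.000e-04  1.889e-01] yaw -1.431 w 0.0768 F [0.4 0.2 0.4] shift [-0.877  1.804 -6.062] roll None q [-0.06  0.45  1.38 -0.01  1.3  -0.19]
```

View pics/v24.png

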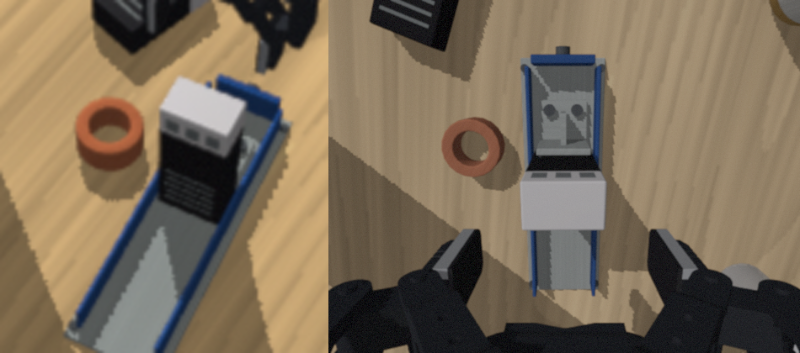

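View pics/w24.png

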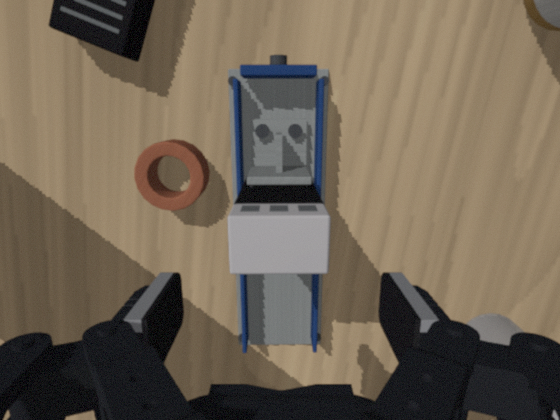

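{"op": "arm_command", "data": {"fingers": [0.9, 0.9, 0.9, 1, 1], "translation": [[-0.3, 0, -0.15], [-0.6, 0, -0.35], [-0.9, 0, -0.5], [-1, 0, -0.56], [-1, 0, -0.56]], "roll": [0.05, 0.1, 0.16, 0.22, 0.237]}}

```text
time: 23.05
position: [0.537, 0.0929, 0.1809]
tcp_rot: [-1.091, 1.372, -1.39]
contact_force: [0.7, 0.5, 0.0]
width: 0.0853
```

```bash
python3 -c "
from h import *
go([.468,.185,.16],-1.803)"
```

```text
t 23.05 pos [0.537  0.0929 0.1809] yaw -1.8063 w 0.0853 F [0.7 0.5 0. ] shift [-0.736  0.197 -0.887] roll -0.002 q [ 0.11  0.32  1.58 -0.01  1.24  0.35]
```

{"op": "arm_command", "data": {"fingers": [1, 1, 1, 1, 1], "translation": [[-0.2, 0, -0.3], [-0.5, 0, -0.6], [-0.74, 0, -0.88], [-0.74, 0, -0.88], [-0.74, 0, -0.88]], "roll": [0, 0, 0, 0, 0]}}

```text
time: 23.47
position: [0.4676, 0.1864, 0.1787]
tcp_rot: [-1.094, 1.37, -1.388]
contact_force: [0.1, -0.4, 0.0]
width: 0.085
```

```bash
python3 - <<'E'
from h import *
import pickle
go([.468,.185,.16],-1.803)
c=cap('wrist','w25.png'); s=manip.sense(); R=Ro.from_rotvec(s['tcp_rot']).as_matrix()
im=c['color'].astype(int); g=im.max(2)-im.min(2)
a,b,e,f=215,100,350,340
sub=(g[b:f,a:e]<20).astype(np.uint8)*255
sub=cv2.morphologyEx(sub,cv2.MORPH_OPEN,np.ones((5,5)))
cn=max(cv2.findContours(sub,cv2.RETR_EXTERNAL,cv2.CHAIN_APPROX_NONE)[0],key=cv2.contourArea)[:,0]+[a,b]
print(cv2.approxPolyDP(cv2.convexHull(cn.astype(np.int32)),3,True)[:,0].tolist())
v0,v1=cn[:,1].min(),cn[:,1].max()
for v in np.linspace(v0+10,v1-5,5).astype(int):
    x=cn[cn[:,1]==v][:,0]; A,B=ray(c,x.min()-.5,v,.036),ray(c,x.max()+.5,v,.036); print(v,(R.T@((A+B)/2-s['position'])).round(4),np.linalg.norm(A-B).round(4))
for v in (v0,v1): print(v,(R.T@(ray(c,280,v,.036)-s['position'])).round(4))
E
```

```text
t 23.47 pos [0.4676 0.1864 0.1787] yaw -1.8035 w 0.085 F [ 0.1 -0.4  0. ] shift [0.011 0.187 0.006] roll -0.0 q [ 0.31  0.23  1.69 -0.01  1.22  0.55]
[[311, 176], [316, 183], [312, 295], [250, 295], [246, 191], [249, 177]]
186 [-0.0123  0.1427 -0.0016] 0.0584
212 [ 0.0098  0.1429 -0.0016] 0.0579
238 [ 0.0328  0.1431 -0.0016] 0.0573
264 [ 0.0568  0.1434 -0.0015] 0.0567
291 [ 0.0827  0.1436 -0.0011] 0.0571
176 [-0.0206  0.1426 -0.0024]
296 [ 0.0877  0.1436 -0.0024]
```

View pics/w25.png

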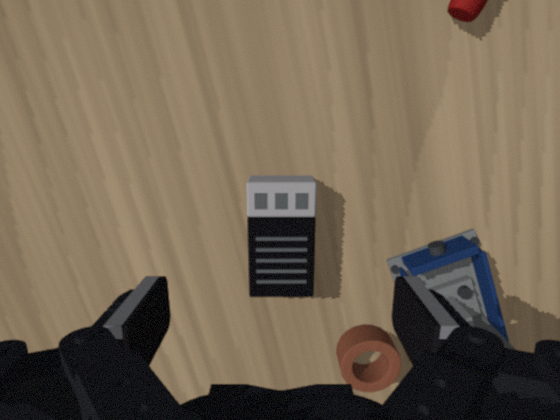

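{"op": "arm_command", "data": {"fingers": [1, 1, 1, 1], "translation": [[-0.14, 0.35, -0.015], [-0.14, 0.7, -0.015], [-0.14, 1, -0.015], [-0.14, 1, -0.015]], "roll": [0, 0, 0, 0]}}

```text
time: 23.85
position: [0.4682, 0.1964, 0.073]
tcp_rot: [-1.102, 1.377, -1.39]
contact_force: [-0.6, -0.5, -1.3]
width: 0.0855
```

{"op": "arm_command", "data": {"fingers": [1, 1, 1, 0.9, 0.8, 0.75], "translation": [[0, 0.3, 0], [0, 0.5, 0], [0, 0.7, 0], [0, 0.71, 0], [0, 0.71, 0], [0, 0.71, 0]], "roll": [0, 0, 0, 0, 0, 0]}}

```text
time: 24.35
position: [0.4689, 0.1953, 0.0037]
tcp_rot: [-1.099, 1.376, -1.391]
contact_force: [-0.1, 0.8, 1.1]
width: 0.0642
```

```bash
python3 - <<'E'
from h import *
go([.468,.185,.0075],-1.803)
w=cap('wrist','w26.png'); s=manip.sense(); R=Ro.from_rotvec(s['tcp_rot']).as_matrix()
for v in range(225,300,5): print(v,w['color'][v,282].max(),(R.T@(ray(w,282,v,.036)-s['position'])).round(4)[[0,2]])
E
```

```text
t 24.35 pos [0.4689 0.1953 0.0037] yaw -1.8071 w 0.0642 F [-0.1  0.8  1.1] shift [ 0.103 -0.037  0.015] roll -0.003 q [ 0.33  0.5   1.8  -0.01  0.85  0.57]
225 134 [-0.0295 -0.0004]
230 136 [-0.0277 -0.0004]
235 137 [-0.0258 -0.0004]
240 131 [-0.0239 -0.0004]
245 134 [-0.0219 -0.0004]
250 132 [-0.02   -0.0004]
255 127 [-0.0181 -0.0004]
260 105 [-0.0161 -0.0004]
265 104 [-0.0141 -0.0004]
270 107 [-0.0121 -0.0004]
275 108 [-0.0101 -0.0004]
280 106 [-0.0081 -0.0004]
285 105 [-0.006  -0.0004]
290 144 [-0.004  -0.0004]
295 147 [-0.0019 -0.0004]
```

View pics/w26.png

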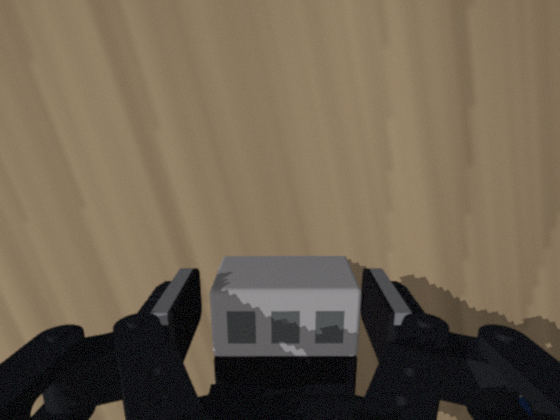

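{"op": "arm_command", "data": {"fingers": [0.75, 0.65, 0.63, 0.63, 0.63], "translation": [[0, -0.035, 0], [0, -0.035, 0], [0, -0.035, 0], [0, -0.035, 0], [0, -0.035, 0]], "roll": [0, 0, 0, 0, 0], "grip_force": 20}}

```text
time: 24.82
position: [0.4702, 0.1959, 0.0096]
tcp_rot: [-1.096, 1.374, -1.391]
contact_force: [-3.3, -2.6, 15.4]
width: 0.0569
```

{"op": "arm_command", "data": {"fingers": [0.63, 0.63, 0.63, 0.63, 0.63], "translation": [[0.01, -0.1, 0], [0.04, -0.2, 0], [0.08, -0.3, 0], [0.12, -0.38, 0], [0.12, -0.38, 0]], "roll": [0, 0, 0, 0, 0]}}

```text
time: 25.23
position: [0.468, 0.1842, 0.0498]
tcp_rot: [-1.093, 1.373, -1.391]
contact_force: [-0.6, 0.5, -2.8]
width: 0.0571
```

```bash
python3 look.py 27 230 90 370 220 3
```

```text
t 25.23 pos [0.468  0.1842 0.0498] yaw -1.8073 w 0.0571 F [-0.6  0.5 -2.8] shift [ 2.882  0.506 -4.121] roll None q [ 0.31  0.4   1.8  -0.01  0.93  0.55]
```

View pics/v27.png

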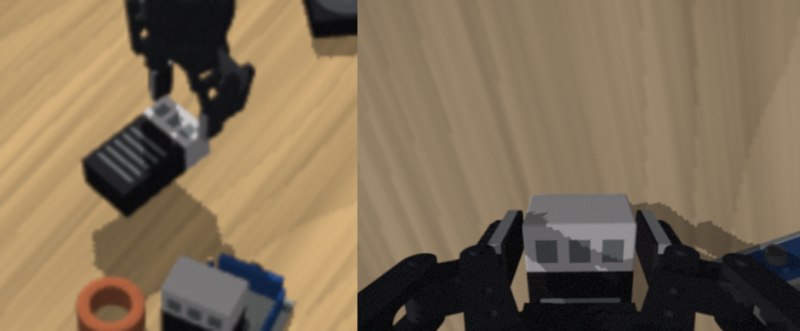

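{"op": "arm_command", "data": {"fingers": [0.63, 0.63, 0.63, 0.63, 0.63, 0.63], "translation": [[0, -0.41, 0], [0, -0.75, 0], [0, -0.8, 0], [0, -0.6, 0], [0, -0.4, 0], [0, -0.8, 0]], "roll": [0, 0, 0, 0, 0, 0]}}

```text
time: 25.83
position: [0.4623, 0.1837, 0.1164]
tcp_rot: [-1.115, 1.385, -1.389]
contact_force: [0.5, -0.2, -4.3]
width: 0.0563
```

```bash
python3 look.py 28 230 60 370 190 3
```

```text
t 25.83 pos [0.4623 0.1837 0.1164] yaw -1.8071 w 0.0563 F [ 0.5 -0.2 -4.3] shift [ 2.842  1.282 -4.047] roll None q [ 0.31  0.3   1.76 -0.01  1.1   0.55]
```

View pics/v28.png

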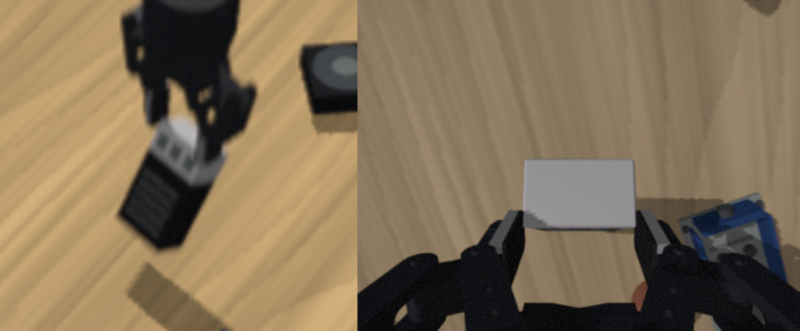

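{"op": "arm_command", "data": {"fingers": [0.63, 0.63, 0.63, 0.63, 0.63], "translation": [[0, 0.07, 0], [0, 0.18, 0], [0, 0.28, 0], [0, 0.35, 0], [0, 0.35, 0]], "roll": [0, 0, 0, 0, 0]}}

```text
time: 26.35
position: [0.4675, 0.1851, 0.0924]
tcp_rot: [-1.096, 1.375, -1.391]
contact_force: [0.9, -0.7, -1.4]
width: 0.0558
```

```bash
python3 look.py 29 230 90 370 220 3
```

```text
t 26.35 pos [0.4675 0.1851 0.0924] yaw -1.8072 w 0.0558 F [ 0.9 -0.7 -1.4] shift [ 2.883  0.949 -4.114] roll None q [ 0.31  0.34  1.78 -0.01  1.03  0.55]
```

View pics/v29.png

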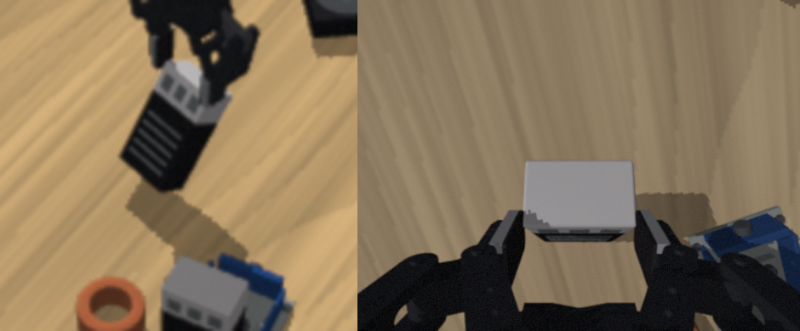

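```bash
python3 - <<'E'
from tilt import *
w=cap('wrist','w29b.png')
cv2.imwrite('pics/w29c.png',cv2.resize(w['color'][180:340,190:380],None,fx=4,fy=4,interpolation=2)[:,:,::-1])
E
```

```text
(no output)
```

View pics/w29c.png

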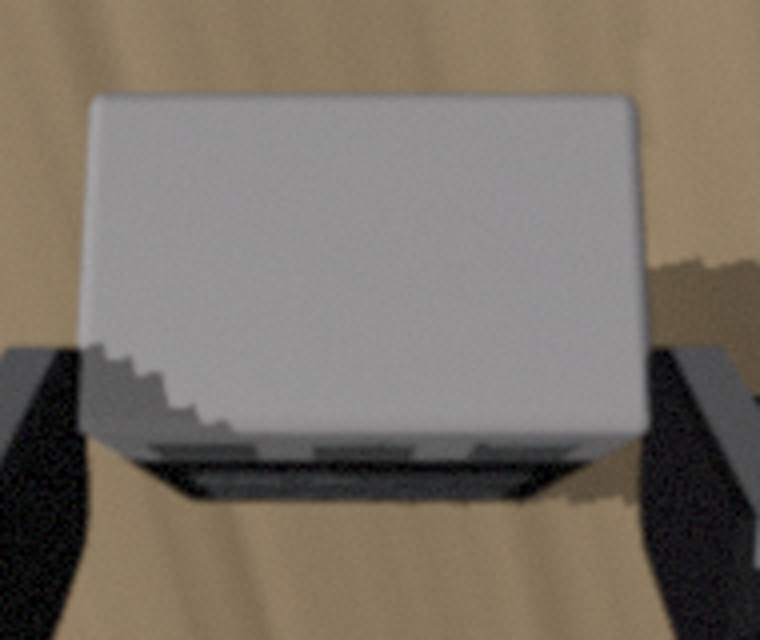

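```bash
python3 - <<'E'
from tilt import *
w=manip.capture('wrist')
pose6(w,[(x/4+190,y/4+180) for x,y in((92,94),(636,94),(649,438),(78,438),(192,500),(527,500))],L=.105,side=1)
E
```

```text
reproj 1.3
cap ctr [0.4716 0.2008 0.1086] tool [-0.0153 -0.0135 -0.0009] foot ctr [0.4582 0.1463 0.0199] axis in tool (down=y+) [-0.527 -0.85   0.007] tilt x deg -31.8
```

{"op": "arm_command", "data": {"fingers": [0.63, 0.63, 0.63, 0.63, 0.63], "translation": [[0, 0.04, 0], [0, 0.08, 0], [0, 0.1, 0], [0, 0.12, 0], [0, 0.12, 0]], "roll": [0, 0, 0, 0, 0]}}

```text
time: 26.97
position: [0.4687, 0.1854, 0.0828]
tcp_rot: [-1.092, 1.373, -1.391]
contact_force: [-0.8, -0.4, -2.3]
width: 0.0559
```

{"op": "arm_command", "data": {"fingers": [0.63, 0.63, 0.63, 0.63], "translation": [[0, 0.02, 0], [0, 0.03, 0], [0, 0.04, 0], [0, 0.04, 0]], "roll": [0, 0, 0, 0]}}

```text
time: 27.3
position: [0.4697, 0.1863, 0.0802]
tcp_rot: [-1.089, 1.372, -1.391]
contact_force: [-2.4, 5.3, 11.5]
width: 0.0561
```

Contact. Push along the arc.

{"op": "arm_command", "data": {"fingers": [0.63, 0.63, 0.63, 0.63, 0.63, 0.63], "translation": [[0.06, 0, 0], [0.12, -0.01, 0], [0.18, -0.02, 0], [0.24, -0.025, 0], [0.3, -0.025, 0], [0.3, -0.025, 0]], "roll": [0, 0, 0, 0, 0, 0]}}

```text
time: 27.8
position: [0.4632, 0.1569, 0.0841]
tcp_rot: [-1.086, 1.371, -1.391]
contact_force: [-2.9, 1.2, 10.5]
width: 0.056
```

```bash
python3 look.py 30 230 90 370 220 3
```

```text
t 27.8 pos [0.4632 0.1569 0.0841] yaw -1.8077 w 0.056 F [-2.9  1.2 10.5] shift [ 2.607  0.816 -4.143] roll None q [ 0.26  0.32  1.83 -0.01  0.99  0.5 ]
```

View pics/v30.png

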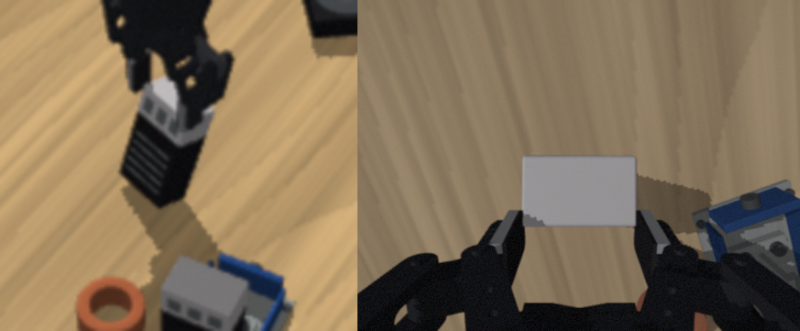

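{"op": "arm_command", "data": {"fingers": [0.63, 0.63, 0.63, 0.63, 0.63, 0.63], "translation": [[0.06, 0, 0], [0.12, 0.005, 0], [0.18, 0.01, 0], [0.24, 0.02, 0], [0.28, 0.025, 0], [0.28, 0.025, 0]], "roll": [0, 0, 0, 0, 0, 0]}}

```text
time: 28.4
position: [0.4573, 0.1298, 0.0832]
tcp_rot: [-1.083, 1.371, -1.391]
contact_force: [-5.5, 4.9, 17.1]
width: 0.0561
```

```bash
python3 look.py 31 230 90 370 220 3; python3 - <<'E'
from tilt import *
w=cap('wrist','w31b.png')
cv2.imwrite('pics/w31c.png',cv2.resize(w['color'][150:310,190:380],None,fx=4,fy=4,interpolation=2)[:,:,::-1])
E
```

```text
t 28.4 pos [0.4573 0.1298 0.0832] yaw -1.8086 w 0.0561 F [-5.5  4.9 17.1] shift [ 2.336  0.794 -4.148] roll None q [ 0.2   0.29  1.87 -0.01  0.98  0.45]
```

View pics/v31.png

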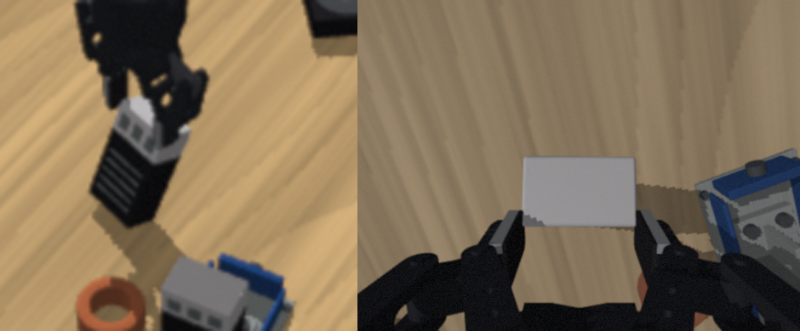

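View pics/w31c.png

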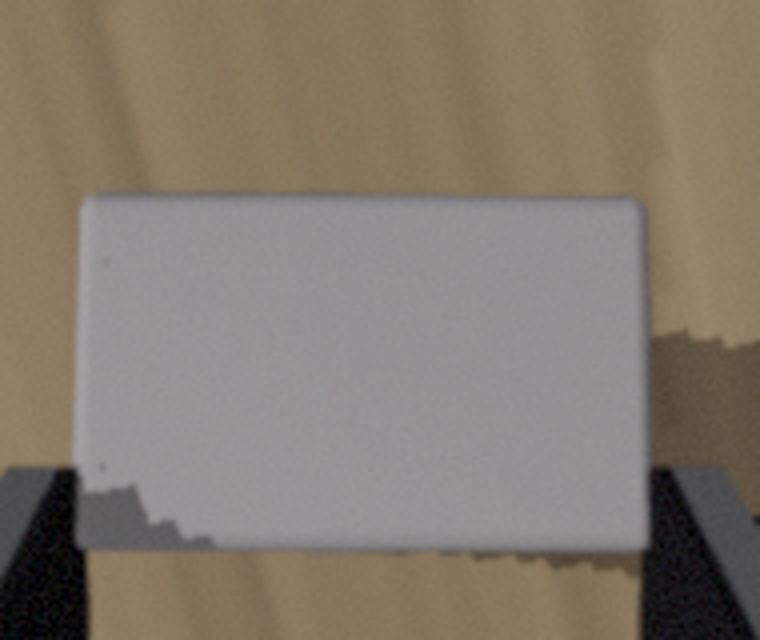

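{"op": "arm_command", "data": {"fingers": [0.63, 0.63, 0.63, 0.63, 0.63, 0.63, 0.63, 0.63], "translation": [[0, -0.1, 0], [-0.1, -0.5, 0], [-0.2, -0.8, 0], [-0.4, -0.8, 0], [-0.6, -0.6, 0], [-0.6, -0.3, 0], [-0.6, -0.7, 0], [-0.6, -0.7, 0]], "roll": [0, 0, 0, 0, 0, 0, 0, 0]}}

```text
time: 29.22
position: [0.4717, 0.1892, 0.1554]
tcp_rot: [-1.083, 1.37, -1.391]
contact_force: [1.8, -0.4, 1.9]
width: 0.0564
```

```bash
python3 look.py 32 230 60 370 190 3
```

```text
t 29.22 pos [0.4717 0.1892 0.1554] yaw -1.8079 w 0.0564 F [ 1.8 -0.4  1.9] shift [ 2.941  1.514 -4.16 ] roll None q [ 0.31  0.26  1.71 -0.01  1.16  0.56]
```

View pics/v32.png

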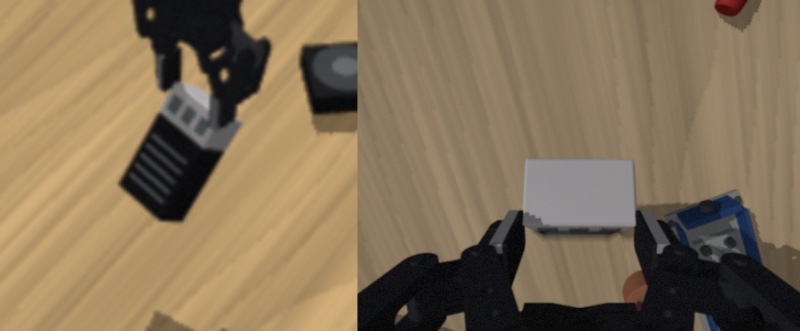

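{"op": "arm_command", "data": {"fingers": [0.63, 0.63, 0.63, 0.63, 0.63, 0.63, 0.63], "translation": [[0, 0.25, 0], [0, 0.5, 0], [0, 0.65, 0], [0, 0.72, 0], [0, 0.74, 0], [0, 0.76, 0], [0, 0.76, 0]], "roll": [0, 0, 0, 0, 0, 0, 0]}}

```text
time: 29.9
position: [0.4739, 0.1898, 0.0815]
tcp_rot: [-1.074, 1.368, -1.391]
contact_force: [-6.7, 6.0, 27.2]
width: 0.056
```

{"op": "arm_command", "data": {"fingers": [0.63, 0.63, 0.63, 0.63, 0.63, 0.63], "translation": [[0.06, 0, 0], [0.12, 0, 0], [0.18, -0.01, 0], [0.24, -0.02, 0], [0.3, -0.02, 0], [0.3, -0.02, 0]], "roll": [0, 0, 0, 0, 0, 0]}}

```text
time: 30.4
position: [0.4662, 0.1593, 0.083]
tcp_rot: [-1.075, 1.369, -1.391]
contact_force: [-0.1, -0.3, -2.4]
width: 0.0558
```

```bash
python3 look.py 33 230 90 370 220 3; python3 - <<'E'
from tilt import *
w=manip.capture('wrist'); tilt(w,auto(w,(170,150,400,320)))
E
```

```text
t 30.4 pos [0.4662 0.1593 0.083 ] yaw -1.8097 w 0.0558 F [-0.1 -0.3 -2.4] shift [ 2.652  0.757 -4.167] roll None q [ 0.26  0.32  1.82 -0.01  0.98  0.5 ]
[[211, 198], [349, 199], [352, 285], [210, 285]]
ctr [0.4702 0.1775 0.0978] tool [-0.0173 -0.0145 -0.0004] face axis-x in tool [ 0.887 -0.462  0.011] tilt deg (face x vs horizontal) -27.5 0.64
ctr [0.469  0.1772 0.0981] tool [-0.0168 -0.0149 -0.0015] face axis-x in tool [ 0.984 -0.177  0.011] tilt deg (face x vs horizontal) -10.2 0.64
```

View pics/v33.png

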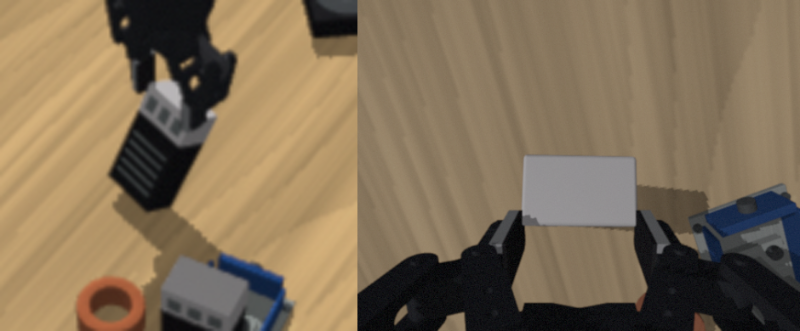

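{"op": "arm_command", "data": {"fingers": [0.63, 0.63, 0.63, 0.63, 0.63, 0.63, 0.63, 0.63], "translation": [[0, 0.02, 0], [0, 0.04, 0], [0.05, 0.04, 0], [0.1, 0.04, 0], [0.15, 0.04, 0], [0.2, 0.04, 0], [0.25, 0.04, 0], [0.25, 0.04, 0]], "roll": [0, 0, 0, 0, 0, 0, 0, 0]}}

```text
time: 31.22
position: [0.4622, 0.1364, 0.0815]
tcp_rot: [-1.07, 1.367, -1.391]
contact_force: [-6.9, 0.3, 26.1]
width: 0.0558
```

```bash
python3 look.py 34 230 90 370 220 3; python3 - <<'E'
from tilt import *
w=manip.capture('wrist'); tilt(w,auto(w,(170,150,400,320)))
E
```

```text
t 31.22 pos [0.4622 0.1364 0.0815] yaw -1.8091 w 0.0558 F [-6.9  0.3 26.1] shift [ 2.42   0.717 -4.185] roll None q [ 0.21  0.3   1.86 -0.01  0.96  0.46]
[[209, 195], [355, 199], [351, 286], [208, 285]]
ctr [0.4658 0.155  0.1004] tool [-0.0185 -0.0189 -0.0005] face axis-x in tool [ 0.989 -0.145 -0.029] tilt deg (face x vs horizontal) -8.4 0.26
ctr [0.4653 0.1559 0.1004] tool [-0.0193 -0.0189 -0.0012] face axis-x in tool [ 0.87  -0.492 -0.03 ] tilt deg (face x vs horizontal) -29.5 0.26
```

View pics/v34.png

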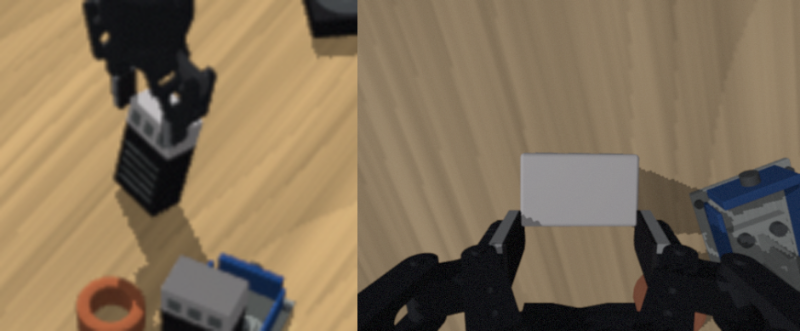

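{"op": "arm_command", "data": {"fingers": [0.63, 0.63, 0.63, 0.63, 0.63, 0.63], "translation": [[0.05, 0, 0], [0.1, 0, 0], [0.15, 0.005, 0], [0.2, 0.01, 0], [0.25, 0.015, 0], [0.25, 0.015, 0]], "roll": [0, 0, 0, 0, 0, 0]}}

```text
time: 31.87
position: [0.4562, 0.1118, 0.0796]
tcp_rot: [-1.07, 1.367, -1.392]
contact_force: [1.2, 0.8, 3.2]
width: 0.056
```

```bash
python3 look.py 35 230 90 370 220 3; python3 - <<'E'
from tilt import *
w=cap('wrist','w35b.png')
cv2.imwrite('pics/w35c.png',cv2.resize(w['color'][150:310,190:380],None,fx=4,fy=4,interpolation=2)[:,:,::-1])
E
```

```text
t 31.87 pos [0.4562 0.1118 0.0796] yaw -1.8096 w 0.056 F [1.2 0.8 3.2] shift [ 2.169  0.7   -4.184] roll None q [ 0.16  0.28  1.89 -0.01  0.95  0.41]
```

View pics/v35.png

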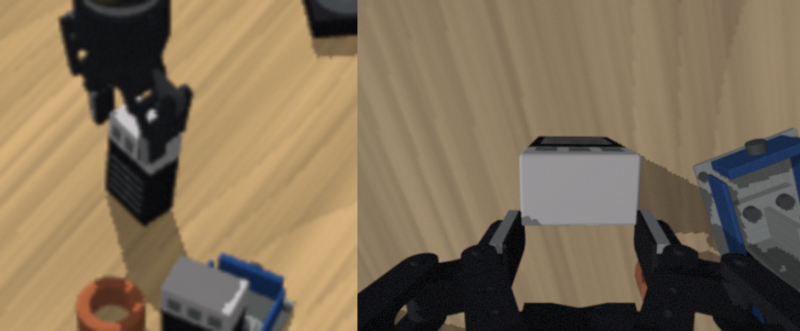

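View pics/w35c.png

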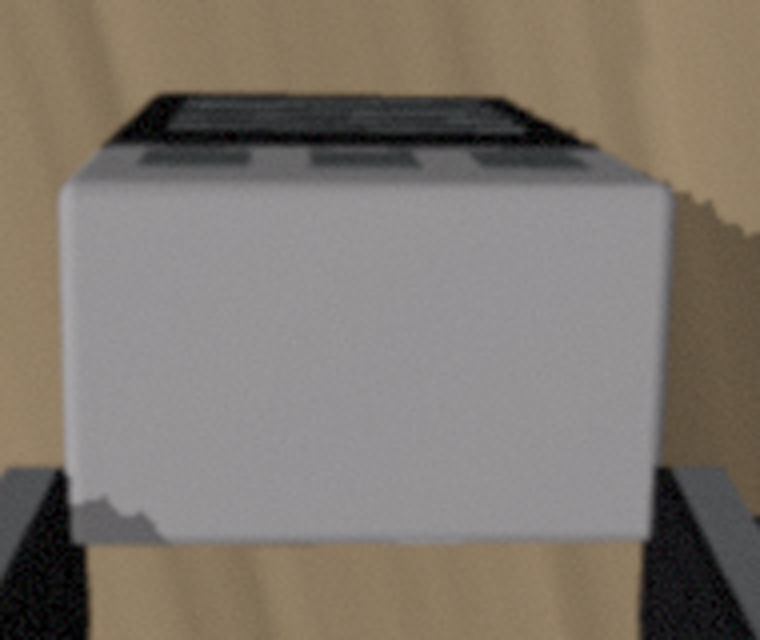

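```bash
python3 - <<'E'
from tilt import *
w=manip.capture('wrist')
pose6(w,[(x/4+190,y/4+150) for x,y in((60,184),(672,184),(654,544),(74,544),(155,95),(505,95))],L=.105)
E
```

```text
reproj 0.95
cap ctr [0.4604 0.1321 0.103 ] tool [-0.0198 -0.0231 -0.0003] foot ctr [ 0.4553  0.1263 -0.0017] axis in tool (down=y+) [-0.069 -0.996  0.055] tilt x deg -3.9
```

{"op": "arm_command", "data": {"fingers": [0.63, 0.63, 0.65, 0.66, 0.68, 0.7, 0.75, 0.8], "translation": [[0.03, 0.005, 0], [0.05, 0.01, 0], [0.05, 0.01, 0], [0.05, 0.01, 0], [0.05, 0.01, 0], [0.05, 0.01, 0], [0.05, 0.01, 0], [0.05, 0.01, 0]], "roll": [0, 0, 0, 0, 0, 0, 0, 0]}}

```text
time: 32.73
position: [0.4553, 0.1078, 0.0788]
tcp_rot: [-1.07, 1.367, -1.391]
contact_force: [0.5, -0.0, 0.6]
width: 0.0683
```

```bash
python3 look.py 36 230 90 370 220 3; python3 - <<'E'
from tilt import *
w=cap('wrist','w36b.png')
cv2.imwrite('pics/w36c.png',cv2.resize(w['color'][150:310,190:380],None,fx=4,fy=4,interpolation=2)[:,:,::-1])
E
```

```text
t 32.73 pos [0.4553 0.1078 0.0788] yaw -1.8088 w 0.0683 F [ 0.5 -0.   0.6] shift [ 2.125  0.691 -4.186] roll None q [ 0.16  0.28  1.9  -0.01  0.95  0.4 ]
```

View pics/w36c.png

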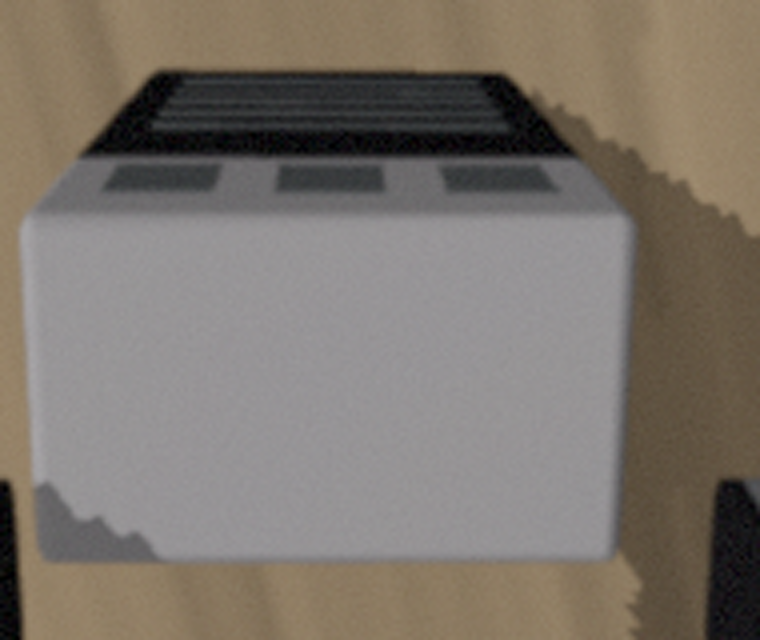

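```bash
python3 - <<'E'
from tilt import *
w=manip.capture('wrist')
pose6(w,[(x/4+190,y/4+150) for x,y in((21,212),(635,212),(618,561),(42,561),(152,71),(505,71))],L=.105)
E
```

```text
reproj 0.59
cap ctr [0.4551 0.1258 0.1018] tool [-0.0174 -0.023  -0.004 ] foot ctr [ 0.4549  0.1255 -0.0032] axis in tool (down=y+) [-0.007 -1.     0.022] tilt x deg -0.4
```

{"op": "arm_command", "data": {"fingers": [0.85, 0.85, 0.85, 0.85, 0.85, 0.85], "translation": [[-0.05, -0.06, -0.03], [-0.14, -0.06, -0.04], [-0.175, -0.03, -0.04], [-0.175, 0.08, -0.04], [-0.175, 0.14, -0.04], [-0.175, 0.14, -0.04]], "roll": [0, 0, 0, 0, 0, 0]}}

```text
time: 33.43
position: [0.4552, 0.126, 0.0635]
tcp_rot: [-1.072, 1.367, -1.39]
contact_force: [-0.8, -0.5, 0.0]
width: 0.0726
```

{"op": "arm_command", "data": {"fingers": [0.75, 0.65, 0.6, 0.6, 0.6], "translation": [[0, 0, 0], [0, 0, 0], [0, 0, 0], [0, 0, 0], [0, 0, 0]], "roll": [0, 0, 0, 0, 0], "grip_force": 40}}

```text
time: 33.85
position: [0.4552, 0.126, 0.0636]
tcp_rot: [-1.072, 1.368, -1.39]
contact_force: [-0.1, 0.6, 0.0]
width: 0.0573
```

```bash
python3 look.py 37 230 90 370 220 3
```

```text
t 33.85 pos [0.4552 0.126  0.0636] yaw -1.8086 w 0.0573 F [-0.1  0.6  0. ] shift [ 2.299  0.549 -4.139] roll None q [ 0.2   0.31  1.89 -0.01  0.92  0.44]
```

View pics/v37.png

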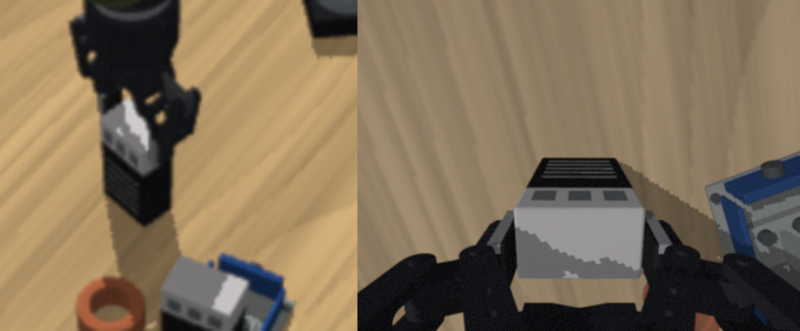

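{"op": "arm_command", "data": {"fingers": [0.6, 0.6, 0.6, 0.6, 0.6, 0.6, 0.6], "translation": [[0, -0.1, 0], [0, -0.3, 0], [0.1, -0.55, 0], [0.3, -0.75, 0.05], [0.6, -0.8, 0.15], [0.9, -0.8, 0.28], [1, -0.8, 0.3]], "roll": [0, 0, 0, 0, 0, 0, 0]}}

```text
time: 34.53
position: [0.4599, 0.0189, 0.1452]
tcp_rot: [-1.07, 1.367, -1.393]
contact_force: [0.7, 0.1, -1.6]
width: 0.0574
```

{"op": "arm_command", "data": {"fingers": [0.6, 0.6, 0.6, 0.6, 0.6], "translation": [[0.3, 0, 0.1], [0.6, 0, 0.2], [0.85, 0, 0.3], [0.9, 0, 0.3], [0.9, 0, 0.3]], "roll": [-0.05, -0.1, -0.16, -0.22, -0.241]}}

```text
time: 34.95
position: [0.4675, -0.0771, 0.1459]
tcp_rot: [-1.26, 1.087, -1.116]
contact_force: [-0.7, 0.4, -2.5]
width: 0.0569
```

```bash
python3 -c "
from h import *
go([.6193,-.0767,.1436],-1.430)"
```

```text
t 34.95 pos [ 0.4675 -0.0771  0.1459] yaw -1.4284 w 0.0569 F [-0.7  0.4 -2.5] shift [0.211 0.055 1.503] roll 0.001 q [-0.24  0.19  1.82  0.    1.11 -0.39]
```

{"op": "arm_command", "data": {"fingers": [0.6, 0.6, 0.6, 0.6, 0.6], "translation": [[0.05, 0, 0.2], [0.1, 0, 0.5], [0.2, 0, 0.75], [0.2, 0, 0.75], [0.2, 0, 0.75]], "roll": [0, 0, 0, 0, 0]}}

```text
time: 35.37
position: [0.5447, -0.0861, 0.1473]
tcp_rot: [-1.261, 1.088, -1.115]
contact_force: [0.0, -1.0, -1.6]
width: 0.0571
```

{"op": "arm_command", "data": {"fingers": [0.6, 0.6, 0.6, 0.6, 0.6], "translation": [[0, 0, 0.2], [0, 0, 0.5], [0, 0, 0.72], [0, 0, 0.75], [0, 0, 0.75]], "roll": [0, 0, 0, 0, 0]}}

```text
time: 35.78
position: [0.6187, -0.075, 0.1485]
tcp_rot: [-1.262, 1.088, -1.114]
contact_force: [0.1, 1.1, -2.7]
width: 0.0573
```

```bash
cat > chan2.py <<'E'
from h import *
go([.6193,-.0767,.1436],-1.430)
w=cap('wrist','w38.png'); s=manip.sense(); R=Ro.from_rotvec(s['tcp_rot']).as_matrix()
E
python3 chan2.py; python3 look.py 38 230 160 370 310 3
```

```text
t 35.78 pos [ 0.6187 -0.075   0.1485] yaw -1.4278 w 0.0573 F [ 0.1  1.1 -2.7] shift [0.018 0.049 0.002] roll 0.001 q [-0.18  0.51  1.39  0.    1.23 -0.32]
t 35.83 pos [ 0.6181 -0.0752  0.1485] yaw -1.428 w 0.0573 F [-0.6  0.1 -2.6] shift [-1.63   1.367 -6.037] roll None q [-0.18  0.51  1.39  0.    1.23 -0.32]
```

View pics/v38.png

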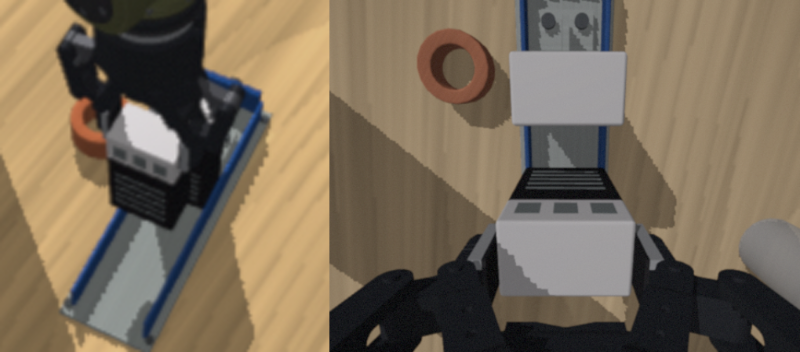

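View pics/w38.png

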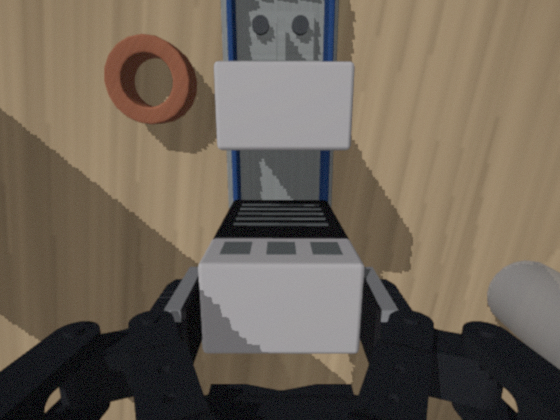

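```bash
python3 - <<'E'
from h import *
w=manip.capture('wrist'); s=manip.sense(); R=Ro.from_rotvec(s['tcp_rot']).as_matrix()
hsv=cv2.cvtColor(w['color'],cv2.COLOR_RGB2HSV); m=cv2.inRange(hsv,(100,120,30),(125,255,255))
f=lambda u,v,z:(R.T@(ray(w,u,v,z)-s['position'])).round(4)
for v in (5,20,35,50,160,170,180,190):
    x=np.where(m[v])[0]; x=x[(x>200)&(x<360)]
    l,r=f(x.min()-.5,v,.034),f(x.max()+.5,v,.034); print(v,x.min(),x.max(),l[[0,2]],r[[0,2]],'mid',((l+r)/2)[2].round(4))
print('foot',f(235,201,.085),f(328,201,.085))
for p in((215,62),(354,62),(352,150),(218,150)): print('tall top',f(*p,.146)[[0,2]])
E
```

```text
5 227 333 [-0.138  -0.0364] [-0.1383  0.0342] mid -0.0011
20 227 333 [-0.1291 -0.0367] [-0.1293  0.0345] mid -0.0011
35 228 332 [-0.12   -0.0364] [-0.1202  0.0342] mid -0.0011
50 229 332 [-0.1107 -0.0361] [-0.1108  0.0346] mid -0.0008
160 233 328 [-0.0365 -0.036 ] [-0.0363  0.0343] mid -0.0008
170 233 328 [-0.0292 -0.0363] [-0.0289  0.0346] mid -0.0008
180 233 327 [-0.0217 -0.0366] [-0.0214  0.0341] mid -0.0013
190 233 327 [-0.0142 -0.0368] [-0.0139  0.0343] mid -0.0013
foot [-0.0172  0.0634 -0.0289] [-0.0169  0.0645  0.0284]
tall top [-0.0887 -0.0274]
tall top [-0.0888  0.0291]
tall top [-0.0533  0.0301]
tall top [-0.0535 -0.0278]
```

{"op": "arm_command", "data": {"fingers": [0.6, 0.6, 0.6, 0.6, 0.6, 0.6, 0.6, 0.6], "translation": [[0, 0.1, -0.008], [0, 0.25, -0.01], [0, 0.4, -0.01], [0, 0.55, -0.01], [0, 0.68, -0.01], [0, 0.75, -0.01], [0, 0.77, -0.01], [0, 0.77, -0.01]], "roll": [0, 0, 0, 0, 0, 0, 0, 0]}}

```text
time: 36.65
position: [0.6184, -0.0759, 0.0717]
tcp_rot: [-1.261, 1.089, -1.115]
contact_force: [0.5, 0.4, -1.3]
width: 0.0572
```

```bash
python3 look.py 39 230 160 370 310 3
```

```text
t 36.65 pos [ 0.6184 -0.0759  0.0717] yaw -1.4287 w 0.0572 F [ 0.5  0.4 -1.3] shift [-1.63   0.596 -6.027] roll None q [-0.18  0.59  1.45  0.    1.08 -0.32]
```

View pics/v39.png

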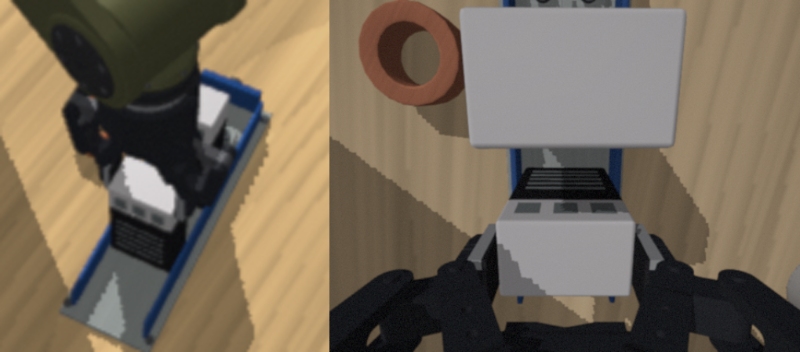

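{"op": "arm_command", "data": {"fingers": [0.6, 0.6, 0.6, 0.6, 0.6, 0.6], "translation": [[-0.04, 0.01, 0], [-0.1, 0.015, 0], [-0.16, 0.015, 0], [-0.22, 0.015, 0], [-0.27, 0.015, 0], [-0.28, 0.015, 0]], "roll": [0, 0, 0, 0, 0, 0], "grip_force": 25}}

```text
time: 37.25
position: [0.6149, -0.047, 0.0712]
tcp_rot: [-1.261, 1.087, -1.115]
contact_force: [-0.0, 1.1, -2.2]
width: 0.0573
```

```bash
python3 look.py 40 230 160 370 310 3; python3 - <<'E'
from h import *
w=cap('wrist','w40b.png')
E
```

```text
t 37.25 pos [ 0.6149 -0.047   0.0712] yaw -1.4277 w 0.0573 F [-0.   1.1 -2.2] shift [-1.346  0.582 -6.032] roll None q [-0.14  0.58  1.47  0.    1.07 -0.28]
```

View pics/w40b.png

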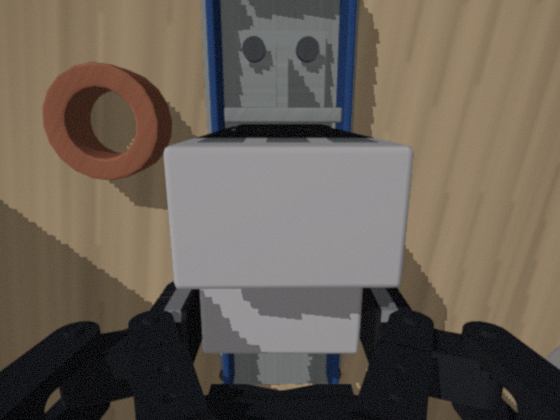

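{"op": "arm_command", "data": {"fingers": [0.6, 0.6, 0.6, 0.6, 0.6], "translation": [[-0.01, 0.005, 0], [-0.02, 0.01, 0], [-0.03, 0.012, 0], [-0.04, 0.012, 0], [-0.05, 0.012, 0]], "roll": [0, 0, 0, 0, 0]}}

```text
time: 37.82
position: [0.6144, -0.0432, 0.07]
tcp_rot: [-1.26, 1.087, -1.116]
contact_force: [-0.7, -0.0, -2.9]
width: 0.0568
```

{"op": "arm_command", "data": {"fingers": [0.6, 0.6, 0.6], "translation": [[-0.007, 0, 0], [-0.014, 0, 0], [-0.02, 0, 0]], "roll": [0, 0, 0]}}

```text
time: 38.07
position: [0.6141, -0.0412, 0.07]
tcp_rot: [-1.261, 1.087, -1.116]
contact_force: [0.0, -0.9, -1.4]
width: 0.0571
```

{"op": "arm_command", "data": {"fingers": [0.6, 0.6, 0.6], "translation": [[-0.007, 0, 0], [-0.014, 0, 0], [-0.02, 0, 0]], "roll": [0, 0, 0]}}

```text
time: 38.32
position: [0.6139, -0.0395, 0.0702]
tcp_rot: [-1.261, 1.086, -1.117]
contact_force: [-0.3, -4.9, -0.5]
width: 0.0569
```

{"op": "arm_command", "data": {"fingers": [0.6, 0.6, 0.6], "translation": [[-0.006, 0, 0], [-0.012, 0, 0], [-0.016, 0, 0]], "roll": [0, 0, 0]}}

```text
time: 38.57
position: [0.6137, -0.0381, 0.0702]
tcp_rot: [-1.261, 1.086, -1.117]
contact_force: [-0.5, -3.9, -1.0]
width: 0.0572
```

{"op": "arm_command", "data": {"fingers": [0.6, 0.6, 0.6], "translation": [[-0.005, 0.006, 0], [-0.005, 0.01, 0], [-0.005, 0.01, 0]], "roll": [0, 0, 0]}}

```text
time: 38.82
position: [0.6138, -0.0378, 0.0698]
tcp_rot: [-1.261, 1.086, -1.118]
contact_force: [-2.0, -4.5, 4.5]
width: 0.0574
```

Seated on the floor, light contact with the tall one. Release slowly.

{"op": "arm_command", "data": {"fingers": [0.65, 0.68, 0.7, 0.75, 0.8, 0.85], "translation": [[0, 0, 0], [0, 0, 0], [0, 0, 0], [0, 0, 0], [0, 0, 0], [0, 0, 0]], "roll": [0, 0, 0, 0, 0, 0]}}

```text
time: 39.32
position: [0.6138, -0.0376, 0.0698]
tcp_rot: [-1.261, 1.086, -1.117]
contact_force: [0.1, 0.2, 1.0]
width: 0.0728
```

{"op": "arm_command", "data": {"fingers": [0.9, 0.9, 0.9, 0.9, 0.9], "translation": [[0, -0.15, 0], [0, -0.4, 0], [0, -0.7, 0], [0, -1, 0], [0, -1, 0]], "roll": [0, 0, 0, 0, 0]}}

```text
time: 39.73
position: [0.6136, -0.0373, 0.1763]
tcp_rot: [-1.255, 1.078, -1.123]
contact_force: [0.1, -0.2, 0.1]
width: 0.0768
```

```bash
python3 look.py 41 230 160 370 310 3
```

```text
t 39.73 pos [ 0.6136 -0.0373  0.1763] yaw -1.4283 w 0.0768 F [ 0.1 -0.2  0.1] shift [-1.256  1.569 -6.071] roll None q [-0.12  0.46  1.4  -0.    1.26 -0.26]
```

View pics/v41.png

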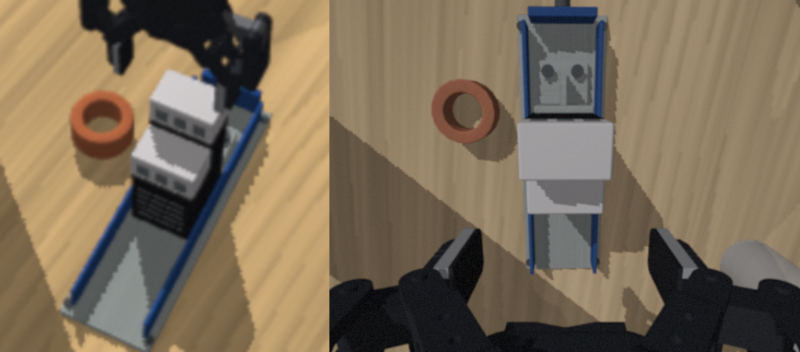

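View pics/w41.png

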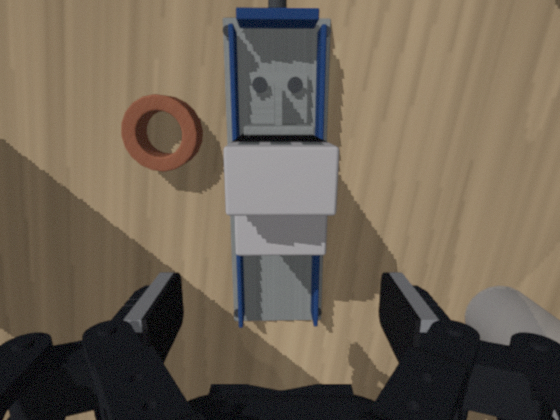

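{"op": "arm_command", "data": {"fingers": [0.9, 0.9, 0.9, 0.9, 0.9], "translation": [[0.3, -0.2, 0], [0.6, -0.4, -0.2], [0.8, -0.6, -0.5], [0.8, -0.6, -0.9], [0.8, -0.6, -1]], "roll": [0, 0, 0, 0, 0]}}

```text
time: 40.25
position: [0.5191, -0.1316, 0.228]
tcp_rot: [-1.26, 1.087, -1.119]
contact_force: [-0.0, 0.8, -0.4]
width: 0.0768
```

```bash
python3 - <<'E'
from h import *
import pickle
t=cap('top','t42.png'); s=cap('scene','s42.png'); pickle.dump((t,s),open('c42.pkl','wb'))
cv2.imwrite('pics/f42.png',np.hstack([cv2.resize(t['color'][130:225,230:390],None,fx=2.6,fy=4,interpolation=2),cv2.resize(s['color'][170:310,240:350],(380,380),interpolation=2)])[:,:,::-1])
cv2.imwrite('pics/s42c.png',cv2.resize(s['color'][170:270,260:350],None,fx=6,fy=6,interpolation=2)[:,:,::-1])
E
```

```text
(no output)
```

View pics/f42.png

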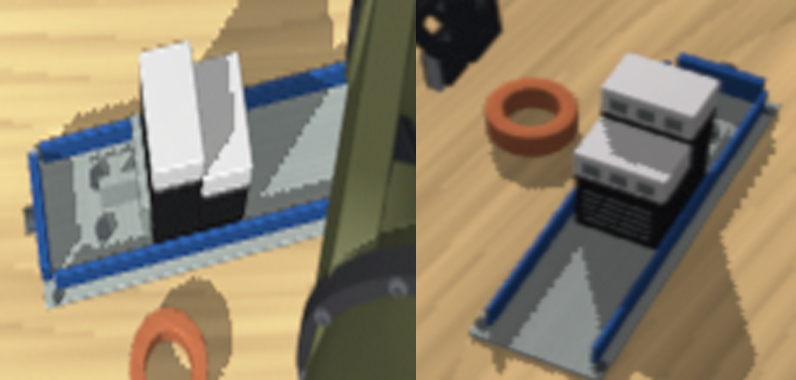

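View pics/s42c.png

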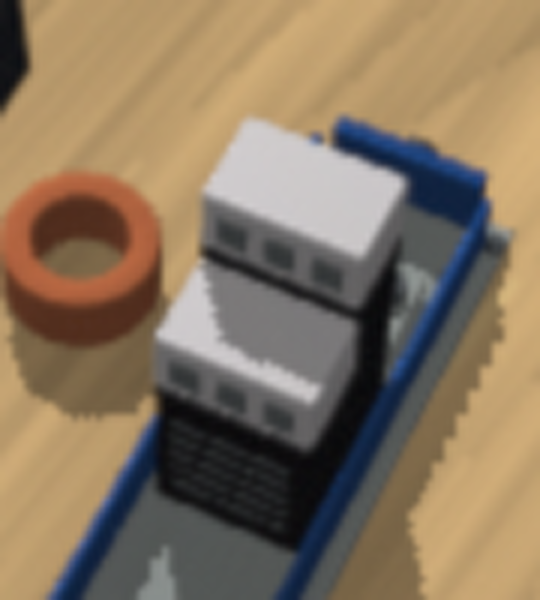

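```bash
python3 - <<'E'
from h import *
import pickle
t,s=pickle.load(open('c42.pkl','rb'))
u=np.array([-.1422,.9898]); n=np.array([.9898,.1422])
def g(c,x,y,z): X=ray(c,x,y,z)[:2]; return np.round([(u@X),(n@X-.6021)],4)
f=lambda p:(p[0]/6+260,p[1]/6+170)
for k,ps,z in(('short near top',[(155,338),(313,403)],.111),('tall near top',[(203,190),(362,256)],.146),('tall far top',[(250,118),(410,180)],.146)):
    print(k,[g(s,*f(p),z).tolist() for p in ps])
h=lambda p:(p[0]/2.6+230,p[1]/4+130)
for k,ps,z in(('T short near top',[(240,52),(252,168)],.111),('T tall near top',[(191,42),(205,163)],.146),('T tall far top',[(138,56),(153,185)],.146),('T plate',[(137,118),(150,238)],.074)):
    print(k,[g(t,*h(p),z).tolist() for p in ps])
cv2.imwrite('pics/t42c.png',cv2.resize(t['color'][135:200,270:340],None,fx=8,fy=8,interpolation=2)[:,:,::-1])
E
```

```text
short near top [[-0.1445, -0.0272], [-0.1441, 0.0288]]
tall near top [[-0.1071, -0.0284], [-0.1078, 0.0276]]
tall far top [[-0.0748, -0.027], [-0.0744, 0.0295]]
T short near top [[-0.1462, 0.0284], [-0.1439, -0.0283]]
T tall near top [[-0.1093, 0.0268], [-0.1083, -0.0302]]
T tall far top [[-0.0722, 0.0268], [-0.0718, -0.0339]]
T plate [[-0.0696, 0.0218], [-0.0686, -0.0387]]
```

View pics/t42c.png

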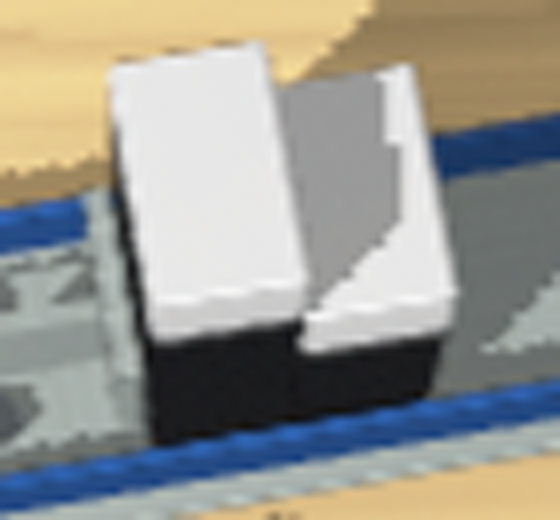

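```bash
python3 -c "
from h import *
go([0,0,0]); print(manip.close_job())"
```

```text
t 40.35 pos [ 0.5213 -0.1308  0.2284] yaw -1.4299 w 0.0771 F [0.5 0.8 0. ] shift [-2.042  2.158 -5.028] roll None q [-0.32  0.25  1.55  0.    1.32 -0.46]
the job is handed in; nothing more can be done
None
```

Both drives are standing in the channel, caps up, and the job is handed in at 40.4 s. No verdict was reported.

**What I did:**
- **Standing them up:** I pivoted each drive upright at its cap end, with its foot against the bench. Then I regripped it squarely and lowered it into the channel.
- **Tall drive:** I slid it up until the stop plate was felt at about 10 N, backed off 1.5 to 2 mm so it stayed on the pad, and released it.
- **Short drive:** I slid it up to the tall one, felt contact at about 5 N, seated it on the floor and released it.

**Last checks (both overview cameras):**
- **Upright and centred:** Both look upright and square to the channel. Their side edges sit within about 1 to 2 mm of symmetric, apart from a few millimetres on one roughly picked edge in the top view.
- **Gap between drives:** The two near faces are 36.2 to 37.3 mm apart for a 36 mm thickness, so the gap is about 0 to 1.3 mm.
- **Coil:** It was never touched and looks unmoved; I judged that by eye.
- **Forces:** The highest sideways push read in the channel was about 10 N. Forces are only read at the end of each move, so a brief peak could have been missed.

**What disagreed or went wrong:**
- **Fingertip position:** The fingertips were about 20 mm behind the TCP, not 17 mm ahead. My first close passed above the tall drive, and a test press on its top reached about 57 N at the wrist.
- **Dropped drive:** The tall drive dropped flat by 2 to 3 cm once while I was loosening the grip. It was not visibly disturbed.
- **Pad contact:** I did not measure the tall drive's contact with the pad after release. I infer it from the hard stop I felt; the images give a 0 to 5 mm gap to the plate, against the pad's 5 mm.

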